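Fit the grinding head to the incense mill and hold it down

TASK

First slide the small round steel dish along the counter, without lifting it, until it stands centred under the mill's chute. Then take the grinding head by its square wooden knob, turn it so its cross-shaped stem meshes with the cross-shaped socket on top of the mill, slide it fully home until its collar lies on the mill, and keep pressing it down against the spring: finish while still holding it pressed. Leave the carton, the jar and the brass burner where they are.

Things in the scene. Friction and masses are not known exactly. Their poses are not given: they have to be found in the camera images.
- socket (a point): Centre of the mouth of the mill's cross-shaped socket, 100 mm above the counter; place and yaw vary. The mill: grey box 110 x 110 mm, 50 high, with an aluminium tower 70 x 70 mm whose flat top is the mouth. Two crossing slots along this point's x and y, each 43 mm long, 13 mm wide, 35 mm deep to the spring plate. z up. The mill is fixed.
- chute_spot (a point): Unmarked point on the counter (z = 0) below the lip of the mill's steel chute, where the dish's centre belongs: 105 mm from the socket axis on the mill's +y side, 50 mm out from its wall. Axes as socket. The chute is 34 mm wide, ends 96 mm from the socket axis, and spans from 40 to 65 mm above the counter.
- drive (a joint): Spring plate at the bottom of the socket: how far it is pressed down (m). 0 when free (35 mm below the mouth), about 0.0085 with the head fully home. It starts to move at 5 N and takes about 10 N at home (head's weight of about 2 N included); it springs back if not pressed, and the head's weight alone does not move it.
- dish_mid (a point): Centre of the round open steel dish, half-way up: 84 mm outside diameter at the rim, narrower at the base, 28 mm high, wall 4 mm, about 0.25 kg, standing loose on the counter (this point is 14 mm above its underside), on the robot's left.
- head_knob (a point): Centre of the grinding head's dark wooden knob, 32 x 32 mm square, 36 mm high, flats along this point's x and y; z up. The head stands loose and upright on its stem on the robot's right, 101 mm high, about 0.22 kg; this point is 83 mm above its foot. Below the knob: round neck 22 mm thick, 15 mm long, then a square collar 54 x 54 mm, 7 mm thick.
- head_foot (a point): Centre of the underside of the head's cross-shaped stem, 83 mm below the knob's centre. Arms along x and y, 40 mm across, 10 mm thick, lower edges rounded (5 mm), collar's underside 43.5 mm above. Arms, collar and knob are parallel: it fits in any of four quarter turns. Fully home it is on the socket axis, 43.5 mm below the mouth.
- carton_mid (a point): Centre of a blue carton, 45 x 190 x 36 mm, lying beyond the dish, on the left. Bystander.
- jar_mid (a point): Centre of a glass jar with a cork, 60 mm across and 96 mm high, standing beyond the mill, on the right. Bystander.
- burner_mid (a point): Centre of a small brass incense burner, 68 mm across and 40 mm high, beyond the mill. Bystander.
Not all that is in view belongs to the job. What is shaped like the part that bears head_knob but green is not meant. What is shaped like the part that bears dish_mid but green or turquoise is not meant.

How it is judged:
By the outcome, as a careful person would: the job done as asked, in the order asked, and still so for the second after the job is handed in, while the arm keeps its last pose, push and grip.
It also fails if it takes over 61 s, if anything falls off the work surface, if the arm or the gripper's body presses on something with over 40 N, if the wrist force passes 120 N, or if a joint passes its speed limit or range.

ROBOT

A 6-joint arm with a two-finger parallel gripper is mounted at the origin on the work surface. World frame = base frame: x ahead of the robot, y to its left, z up, the work surface at z = 0. Lengths are in m, angles in rad, forces in N, time in s.
With the tool pointing down it reaches from about 0.375 to 0.975 m from the base axis. Payload 3.8 kg.
Tool frame: the origin (TCP) lies on the mounting face of the last link; the fingertips stand 173 mm ahead of it and the grasp point (between the pads) lies 155 mm ahead of it; z points along the fingers, y is the direction in which the jaws open and shut (so a half turn about z gives the same grasp; the last joint's range is limited). The gripper opens to 85 mm and grips with 20 to 120 N. Pads are 22 mm wide; open, the fingers measure 114 mm over their backs; the gripper's body (76 mm by 85 mm) begins 54 mm behind the grasp point. The pads swing forward as they close: fully open they stand 13 mm farther back than shut.
Start: joints at [-1.32, 0.264, 1.604, -0, 1.274, -0.037], TCP at [0.192, -0.647, 0.405] pointing down, gripper open.
Joint ranges: [-2.63, 2.63], [-0.94, 2.18], [0.31, 2.57], [-1.31, 4.45], [0, 2.66], [-2.55, 2.55]. Speed limits (rad/s): [2.57, 2.57, 3.14, 3.14, 3.14, 3.14].

INTERFACE

Orientations are given as a rotation vector (axis times angle).
In Python, from workcell import bot, imaging, order gives the robot as it stands. The module is installed in compiled form; this text tells all that it offers.
- The arm moves only by the shell command python3 -m creep 'ROWS' [OPENING] [FORCE]. ROWS is JSON, a list of rows, each an object with "slide": the shift along the tool's x, y, z each as a share of 25 mm, from -1 to 1, a list of three; "angular": the turn, a rotation vector about the tool's x, y, z each as a share of 4 degrees, from -1 to 1, a list of three. A call has 1 to 5 rows; each row shifts and turns the commanded pose from where the row before left it, along the tool's axes as they then stand; what a row does not reach is not made up. A row lasts 1/12 s, in which the tool goes at most 41.7 mm and 7.16 degrees, less where a joint would pass 70% of its speed; a pose out of reach is approached as far as the arm can. A call with a number of a shift or a turn outside -1 to 1 is refused whole. A call with a gripper value outside its range is refused whole. OPENING is the closure, from -1 (fully open) to 1 (shut), set as the call begins (- or left out, the last holds). The fingers move at their own pace and stop on an object; FORCE is the grip in N (left out, the last holds). Time passes only in rows, so rows that do not move let the fingers close. It gives the time, the measured TCP pose, the force and the opening at its end, in the units of the state.
- bot.read_state(): the state, without advancing time (a new reading comes with each control period).
- imaging.read_camera(name): name is "scene" or "side" or "wrist"; returns (picture, depth): 420x560x3 uint8, red, green, blue; 420x560 float32, m along the optical axis (not along the pixel's ray), 0 where there is no reading.
- imaging.camera_model(name): a dict with "fovy" (degrees; the focal length in pixels is half the picture's height over the tangent of half this angle, whatever the lens; pixels are square), "cx", "cy" (the principal point, pixels), "k1" (the pictures are not rectified: a ray, as slopes to the right and down, at radius r is drawn at 1 + k1 r^2 times it, then the intrinsics apply), "camera_from_world" (4x4, takes a point from world to camera coordinates); the wrist camera has in their place "tool_from_camera" (4x4, takes a point from camera to tool coordinates, whose origin is the TCP and whose axes are the flange's). Camera axes: x right, y down, z forward; pixel columns grow to the right and rows downward; lengths in m; the calibration is good to about 2 mm. A picture is of the moment at which its call begins: read the wrist's pose just before it. camera_model takes no time and is no camera call.
- order.finish_job(): hands the job in, once; it reports no verdict.
The state is a dict: "time": time; "q": joint angles; "joint_vel": joint speeds; "joint_torque": joint torques, N m; "tool_pos": TCP position; "tcp_rot": TCP orientation; "wrist_force": force on the tool from outside, world axes, zero at the start; "torque": the same for the moment, N m; "width": opening from 0.0 (shut) to 1.0 (fully open).
Only numpy, scipy, OpenCV 4.12 (cv2) and the standard library are available. Lean on these libraries where they do the work, as an engineer would, in place of code of your own. Each camera call takes 0.05 s, during which the arm holds its last target.

## Working session

There is one attempt and no reset: what is moved stays moved. The work goes in short steps, Python scripts to look and compute and a shell command to move; the robot and the scene stay as the last step left them, time stands still between calls to the robot, and variables do not carry over. Pictures are saved under pics/ and viewed, and the job is handed in when it is done.

```bash
mkdir -p pics
cat > h.py <<'E'
import numpy as np, cv2
from workcell import bot, imaging, order
from scipy.spatial.transform import Rotation as R
def snap(n,f):
    s=bot.read_state(); im,d=imaging.read_camera(n); cv2.imwrite(f'pics/{f}.png',im[:,:,::-1]); np.savez(f'{f}.npz',im=im,d=d,p=s['tool_pos'],r=s['tcp_rot']); return im,d
def load(f): return np.load(f+'.npz')
def cam(n,p=None,r=None):
    m=imaging.camera_model(n); f=210/np.tan(np.radians(m['fovy'])/2)
    if n=='wrist':
        T=np.eye(4);T[:3,:3]=R.from_rotvec(r).as_matrix();T[:3,3]=p
        W=T@np.array(m['tool_from_camera'])
    else: W=np.linalg.inv(np.array(m['camera_from_world']))
    return f,m['cx'],m['cy'],m['k1'],W
def rays(c,uv):
    f,cx,cy,k1,W=c; uv=np.asarray(uv,float).reshape(-1,1,2)
    K=np.array([[f,0,cx],[0,f,cy],[0,0,1]])
    n=cv2.undistortPoints(uv,K,np.array([k1,0,0,0.]),None,None,None).reshape(-1,2)
    d=np.c_[n,np.ones(len(n))]
    return W[:3,3],d@W[:3,:3].T
def plane(c,uv,z):
    o,d=rays(c,uv); return o+d*((z-o[2])/d[:,2])[:,None]
def deep(c,uv,dep):
    o,d=rays(c,uv); return o+d*np.asarray(dep).reshape(-1,1)
def proj(c,P):
    f,cx,cy,k1,W=c; q=(np.atleast_2d(P)-W[:3,3])@W[:3,:3]; n=q[:,:2]/q[:,2:]; n=n*(1+k1*(n**2).sum(1,keepdims=True)); return n*f+[cx,cy]
E
python3 - <<'E'
from h import *
s=bot.read_state(); print({k:np.round(v,3) for k,v in s.items()})
for n in['scene','side','wrist']:
    snap(n,n+'0'); print(n,imaging.camera_model(n))
E
```

```text
{'time': np.float64(0.0), 'q': array([-1.32 ,  0.265,  1.605,  0.   ,  1.274, -0.037]), 'joint_vel': array([ 0.001,  0.001, -0.002,  0.001, -0.   ,  0.001]), 'joint_torque': array([-0.0000e+00, -5.1511e+01, -3.6732e+01, -0.0000e+00,  1.3000e-02,
       -0.0000e+00]), 'tool_pos': array([ 0.191, -0.647,  0.403]), 'tcp_rot': array([-3.107, -0.45 ,  0.   ]), 'wrist_force': array([-0.053, -0.31 ,  0.315]), 'torque': array([0.011, 0.04 , 0.029]), 'width': np.float64(0.999)}
scene {'fovy': 51.226545617489066, 'cx': 275.9581464056842, 'cy': 207.56947972528113, 'k1': 0.038562566574309405, 'camera_from_world': array([[-0.67583069,  0.73704143, -0.00477556,  0.39223197],
       [ 0.5903757 ,  0.53744374, -0.6021717 , -0.26094966],
       [-0.4412589 , -0.40978549, -0.79835232,  1.4884819 ],
       [ 0.        ,  0.        ,  0.        ,  1.        ]])}
side {'fovy': 42.03287074820601, 'cx': 288.2772632001399, 'cy': 211.29866468222974, 'k1': 0.0355748894424797, 'camera_from_world': array([[-0.75660756, -0.65384746,  0.00533795,  0.40583969],
       [-0.50122306,  0.57471515, -0.64689871,  0.35368607],
       [ 0.41990528, -0.49212396, -0.76255725,  1.16294406],
       [ 0.        ,  0.        ,  0.        ,  1.        ]])}
wrist {'fovy': 62.98014977370787, 'cx': 278.83908242923764, 'cy': 206.16629916357573, 'k1': -0.08356956019775463, 'tool_from_camera': array([[-9.76634492e-05, -9.50851887e-01, -3.09646054e-01,
         7.92946277e-02],
       [ 9.99999586e-01,  1.87401493e-04, -8.90870298e-04,
         7.60909715e-04],
       [ 9.05113837e-04, -3.09646013e-01,  9.50851475e-01,
         3.03851782e-02],
       [ 0.00000000e+00,  0.00000000e+00,  0.00000000e+00,
         1.00000000e+00]])}
```

View pics/scene0.png

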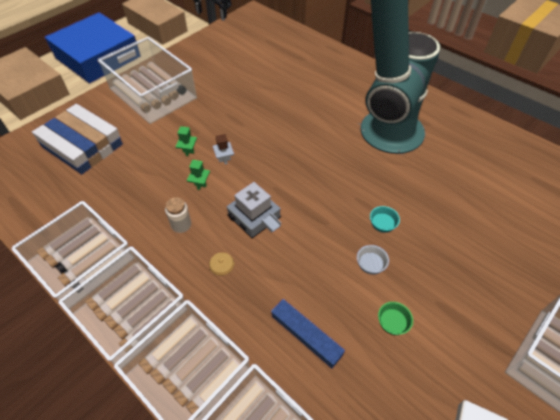

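View pics/side0.png

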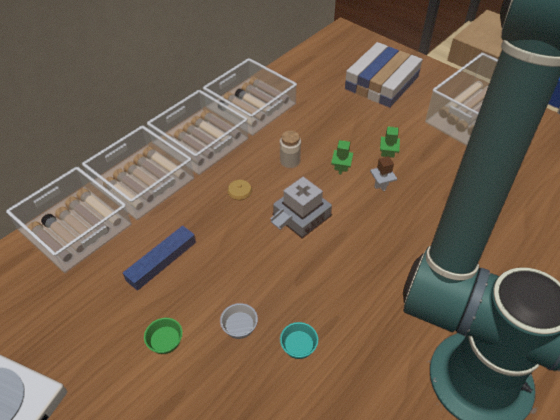

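View pics/wrist0.png

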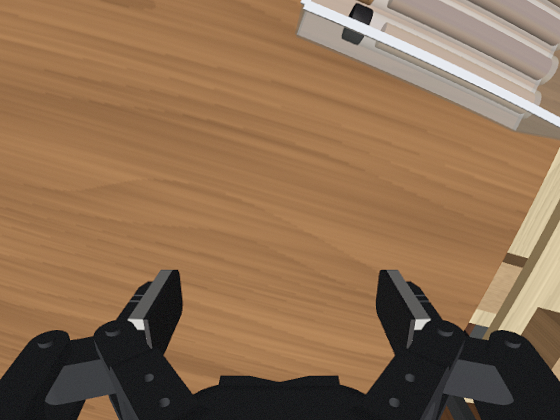

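Scene view: the dishes are turquoise (384,218), grey steel (372,260) and green (395,318). The heads are green (186,140), green (197,175) and brown-knobbed (223,148). The grey dish and the brown knob fit the description, so I'll confirm them in a crop and measure.

Run:
```python
from h import *
a=load('scene0')['im'];b=load('side0')['im']
c1=cv2.resize(a[120:290,160:430],None,fx=2.9,fy=2.9,interpolation=cv2.INTER_CUBIC)[:,:790]
cv2.imwrite('pics/crop1.png',c1[:,:,::-1])
c2=cv2.resize(b[130:250,220:420],None,fx=3.9,fy=3.9,interpolation=cv2.INTER_CUBIC)
cv2.imwrite('pics/crop2.png',c2[:,:,::-1])
for n in['scene','side']:
    L=load(n+'0');c=cam(n);d=L['d']
    vv,uu=np.mgrid[0:420,0:560]
    P=deep(c,np.c_[uu.ravel(),vv.ravel()],d.ravel()).reshape(420,560,3)
    np.save(n+'P.npy',P)
    m=((P[...,2]>.008)&(P[...,2]<.13)&(d>0)&(np.hypot(P[...,0],P[...,1])>.2)&(P[...,0]>.0)&(P[...,0]<.9)).astype(np.uint8)
    k,lab,st,ce=cv2.connectedComponentsWithStats(m)
    for i in range(1,k):
        if st[i,4]>60:
            q=P[lab==i]; print(n,st[i],q.min(0).round(3),q.max(0).round(3),np.median(L['im'][lab==i],0))
```

```text
scene [  99   38   98   84 5036] [ 0.311 -0.9    0.008] [ 0.535 -0.616  0.127] [154. 138. 127.]
scene [  32  104   91   70 3518] [ 0.65  -0.823  0.008] [ 0.84  -0.601  0.076] [151.  133.5 128. ]
scene [175 127  22  29 398] [ 0.495 -0.459  0.008] [ 0.569 -0.396  0.104] [ 67.  125.5  67. ]
scene [213 134  20  30 384] [ 0.442 -0.354  0.008] [ 0.515 -0.283  0.104] [109.  99.  95.]
scene [186 160  24  29 429] [ 0.563 -0.32   0.008] [ 0.636 -0.261  0.104] [ 70. 137.  73.]
scene [ 226  182   55   56 1893] [ 0.516 -0.153  0.008] [0.636 0.003 0.105] [123. 124. 129.]
scene [165 197  26  35 660] [ 0.705 -0.258  0.008] [ 0.764 -0.199  0.1  ] [154. 125.  98.]
scene [  80  201  233  219 2358] [ 0.886 -0.441  0.008] [0.9   0.38  0.083] [171. 163. 161.]
scene [370 206  30  26 332] [0.298 0.153 0.008] [0.381 0.235 0.032] [ 53. 128. 120.]
scene [357 245  32  29 360] [0.429 0.205 0.008] [0.514 0.287 0.034] [146.  142.  141.5]
scene [209 252  25  24 454] [ 0.719 -0.072  0.016] [ 0.784 -0.008  0.042] [186. 148.  87.]
scene [ 506  295   54  116 3465] [0.298 0.626 0.008] [0.506 0.746 0.127] [153. 137. 128.
[... 1005 characters left out ...]
e [ 271  177   61   61 2266] [ 0.51  -0.149  0.008] [0.632 0.002 0.105] [111. 105. 104.]
side [228 180  24  20 385] [ 0.713 -0.072  0.014] [ 0.779 -0.007  0.043] [162. 133.  79.]
side [  51  204   80   68 1701] [0.882 0.216 0.008] [0.9   0.422 0.082] [144. 132. 125.]
side [ 123  226   73   62 1686] [0.713 0.148 0.008] [0.765 0.339 0.042] [ 69.  83. 122.]
side [221 303  37  35 477] [0.43  0.204 0.008] [0.512 0.286 0.033] [134. 130. 127.]
side [144 318  38  36 512] [0.528 0.339 0.008] [0.613 0.42  0.033] [ 57.5 109.   57. ]
side [280 322  38  37 486] [0.298 0.152 0.008] [0.38  0.234 0.034] [ 54. 118. 111.]
side [   0  356   68   64 3031] [0.609 0.585 0.008] [0.782 0.701 0.055] [190. 189. 187.]
```

View pics/crop1.png

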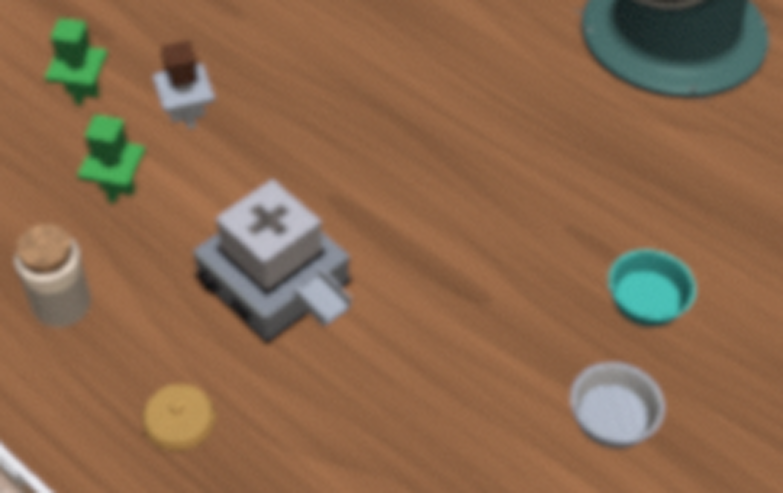

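View pics/crop2.png

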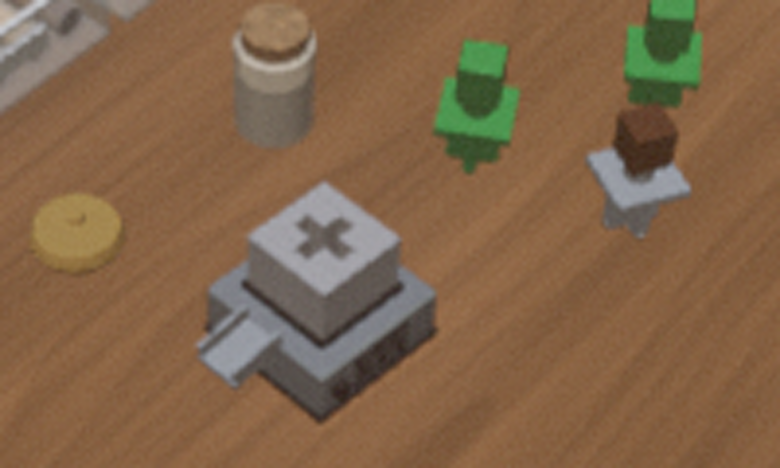

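The crops confirm it: the grey dish at scene (372,260) and the dark-brown knob on a steel collar at scene (223,148). All the others are green or turquoise. Next, poses.

Run:
```python
from h import *
for n in['scene','side']:
    P=np.load(n+'P.npy');c=cam(n)
    def box(lo,hi,cx,cy,r):
        return (P[...,2]>lo)&(P[...,2]<hi)&(np.hypot(P[...,0]-cx,P[...,1]-cy)<r)
    def rect(m,z,name):
        m=m.astype(np.uint8); v,u=np.nonzero(m)
        X=plane(c,np.c_[u,v],z)[:,:2]
        print(n,name,[np.round(t,4) for t in cv2.minAreaRect((X*1000).astype(np.float32))],m.sum(), P[m>0][:,2].mean().round(4), X.mean(0).round(4))
    rect(box(.093,.11,.573,-.09,.08),.1,'tower')
    rect(box(.0,.06,.573,-.04,.13)&(P[...,2]>.04)&(P[...,2]<.053),.05,'boxtop')
    rect(box(.093,.11,.478,-.319,.05),.101,'knob')
    rect(box(.046,.054,.478,-.319,.06),.0505,'collar')
    m=box(.02,.04,.471,.246,.06); v,u=np.nonzero(m); X=P[m][:,:2]
    mm=box(.024,.04,.471,.246,.06); v,u=np.nonzero(mm); h=plane(c,np.c_[u,v],.028)[:,:2]
    (x,y),r=cv2.minEnclosingCircle((h*1000).astype(np.float32)); print(n,'dish',x,y,r)
```

```text
scene tower [array([575.6078, -93.1344]), array([74.4253, 72.4534]), np.float64(85.0788)] 492 0.0988 [ 0.5757 -0.0931]
scene boxtop [array([596.7477, -72.7126]), array([109.5495, 152.131 ]), np.float64(42.3107)] 629 0.0483 [ 0.5937 -0.0629]
scene knob [array([ 481.0815, -315.8302]), array([39.5612, 31.381 ]), np.float64(58.3207)] 91 0.0986 [ 0.4805 -0.3165]
scene collar [array([ 479.0714, -318.0858]), array([58.8625, 53.8654]), np.float64(59.2352)] 155 0.0495 [ 0.4836 -0.3137]
scene dish 471.90618896484375 246.1086883544922 41.979949951171875
side tower [array([569.1662, -92.9339]), array([73.7236, 74.7538]), np.float64(84.3411)] 553 0.0985 [ 0.5691 -0.0928]
side boxtop [array([552.6284, -69.1628]), array([152.3084, 106.7349]), np.float64(39.1826)] 737 0.0478 [ 0.556  -0.0615]
side knob [array([ 471.587 , -316.1823]), array([33.4716, 37.2138]), np.float64(57.5443)] 122 0.0986 [ 0.4718 -0.3164]
side collar [array([ 472.6201, -318.3619]), array([56.2822, 57.241 ]), np.float64(59.3296)] 187 0.0494 [ 0.47   -0.3118]
side dish 470.3889465332031 244.69784545898438 41.677093505859375
```

```bash
cat > plan.py <<'E'
# prints the next <=5 suggested rows toward x y z psi(deg)  (tool down, tool x at psi)
import sys; from h import *
x,y,z,psi=map(float,sys.argv[1:5]); n=int(sys.argv[5]) if len(sys.argv)>5 else 5
cap=float(sys.argv[6]) if len(sys.argv)>6 else 1.
s=bot.read_state(); p=np.array(s['tool_pos']); M=R.from_rotvec(s['tcp_rot']).as_matrix()
ps=np.degrees(np.arctan2(M[1,0],M[0,0]))
print('t %.2f pos %s psi %.2f tilt(z axis xy) %s F %s w %.3f'%(s['time'],p.round(4),ps,M[:2,2].round(4),np.round(s['wrist_force'],1),s['width']))
d=np.array([x,y,z])-p; dp=(psi-ps+180)%360-180
print('remain',d.round(4),'dpsi %.2f'%dp)
rows=[]
for i in range(n):
    c,sn=np.cos(np.radians(ps)),np.sin(np.radians(ps))
    t=np.array([c*d[0]+sn*d[1], sn*d[0]-c*d[1], -d[2]])/.025
    k=min(1,cap/max(1e-9,abs(t).max())); v=np.round(t*k,2)
    a=np.clip(-dp/4,-1,1); a=round(a,2)
    rows.append((v.tolist(),a)); t=v*.025
    w=np.array([c*t[0]+sn*t[1],sn*t[0]-c*t[1],-t[2]]); d=d-w; ps-=a*4; dp+=a*4
    if abs(d).max()<3e-4 and abs(dp)<.1: break
for r in rows: print(r)
print('left',d.round(4),round(dp,2))
E
python3 plan.py 0.46 -0.30 0.37 115 5
```

```text
t 0.15 pos [ 0.1915 -0.647   0.4036] psi 16.49 tilt(z axis xy) [-0.0005  0.0018] F [-0.2 -0.2 -0.4] w 1.000
remain [ 0.2685  0.347  -0.0336] dpsi 98.51
([1.0, -0.72, 0.09], np.float64(-1.0))
([1.0, -0.62, 0.09], np.float64(-1.0))
([1.0, -0.53, 0.09], np.float64(-1.0))
([1.0, -0.44, 0.08], np.float64(-1.0))
([1.0, -0.36, 0.08], np.float64(-1.0))
left [ 0.1814  0.2343 -0.0229] 78.51
```

```bash
python3 -m creep '[{"slide":[1,-0.7,0.1],"angular":[0,0,-1]},{"slide":[1,-0.6,0.1],"angular":[0,0,-1]},{"slide":[1,-0.5,0.1],"angular":[0,0,-1]},{"slide":[1,-0.45,0.1],"angular":[0,0,-1]},{"slide":[1,-0.35,0.1],"angular":[0,0,-1]}]' -0.15 60; python3 plan.py 0.46 -0.20 0.37 115 5
```

```text
time: 0.57
tool_pos: [0.2799, -0.5349, 0.3916]
tcp_rot: [-2.981, -0.988, 0.0]
wrist_force: [0.5, 0.0, -0.2]
width: 0.574
t 0.57 pos [ 0.2799 -0.5349  0.3916] psi 36.68 tilt(z axis xy) [-0.0003  0.0008] F [ 0.5  0.  -0.2] w 0.574
remain [ 0.1801  0.3349 -0.0216] dpsi 78.32
([1.0, -0.47, 0.06], np.float64(-1.0))
([1.0, -0.38, 0.06], np.float64(-1.0))
([1.0, -0.31, 0.06], np.float64(-1.0))
([1.0, -0.23, 0.06], np.float64(-1.0))
([1.0, -0.16, 0.06], np.float64(-1.0))
left [ 0.1178  0.2191 -0.0141] 58.32
```

```bash
python3 -m creep '[{"slide":[1,-0.45,0.1],"angular":[0,0,-1]},{"slide":[1,-0.4,0.1],"angular":[0,0,-1]},{"slide":[1,-0.3,0.1],"angular":[0,0,-1]},{"slide":[1,-0.25,0.1],"angular":[0,0,-1]},{"slide":[1,-0.15,0.1],"angular":[0,0,-1]}]';  python3 -m creep '[{"slide":[1,-0.1,0],"angular":[0,0,-1]},{"slide":[1,-0.1,0],"angular":[0,0,-1]},{"slide":[1,0,0],"angular":[0,0,-1]},{"slide":[1,0,0],"angular":[0,0,-1]},{"slide":[1,0,0],"angular":[0,0,-1]}]'; python3 plan.py 0.44 0.31 0.30 115.4 5
```

```text
time: 0.98
tool_pos: [0.3422, -0.4192, 0.3792]
tcp_rot: [-2.764, -1.491, 0.0]
wrist_force: [1.0, -0.1, -0.0]
width: 0.576
time: 1.4
tool_pos: [0.3916, -0.3045, 0.3795]
tcp_rot: [-2.464, -1.949, -0.0]
wrist_force: [0.4, -0.0, -0.8]
width: 0.572
t 1.40 pos [ 0.3916 -0.3045  0.3795] psi 76.69 tilt(z axis xy) [-0.0001  0.0003] F [ 0.4 -0.  -0.8] w 0.572
remain [ 0.0484  0.6145 -0.0795] dpsi 38.71
([1.0, -0.16, 0.13], np.float64(-1.0))
([1.0, -0.08, 0.13], np.float64(-1.0))
([1.0, -0.01, 0.13], np.float64(-1.0))
([1.0, 0.06, 0.13], np.float64(-1.0))
([1.0, 0.13, 0.13], np.float64(-1.0))
left [ 0.0382  0.4893 -0.0632] 18.71
```

```bash
python3 -m creep '[{"slide":[1,0.2,0],"angular":[0,0,-1]},{"slide":[1,0.2,0],"angular":[0,0,-1]},{"slide":[1,0.2,0],"angular":[0,0,-1]},{"slide":[1,0.2,0],"angular":[0,0,-1]},{"slide":[1,0.2,0],"angular":[0,0,-1]}]';  python3 -m creep '[{"slide":[1,0.3,0.1],"angular":[0,0,-1]},{"slide":[1,0.3,0.1],"angular":[0,0,-1]},{"slide":[1,0.4,0.1],"angular":[0,0,-1]},{"slide":[1,0.4,0.1],"angular":[0,0,-1]},{"slide":[1,0.4,0.1],"angular":[0,0,-0.7]}]'; python3 plan.py 0.44 0.31 0.30 115.4 5;python3 plan.py 0.44 0.31 0.30 115.4 20|tail -3
```

```text
time: 1.82
tool_pos: [0.4282, -0.1831, 0.3795]
tcp_rot: [-2.088, -2.347, -0.0]
wrist_force: [-0.6, -0.6, -0.1]
width: 0.575
time: 2.23
tool_pos: [0.44, -0.0509, 0.367]
tcp_rot: [1.677, 2.656, 0.0]
wrist_force: [0.2, 0.0, 0.6]
width: 0.578
t 2.23 pos [ 0.44   -0.0509  0.367 ] psi 115.47 tilt(z axis xy) [0.0001 0.0001] F [0.2 0.  0.6] w 0.578
remain [-0.      0.3609 -0.067 ] dpsi -0.07
([1.0, 0.48, 0.21], np.float64(0.02))
([1.0, 0.47, 0.21], np.float64(-0.0))
([1.0, 0.47, 0.2], np.float64(-0.0))
([1.0, 0.48, 0.21], np.float64(-0.0))
([1.0, 0.47, 0.2], np.float64(-0.0))
left [ 1.000e-04  2.225e-01 -4.120e-02] 0.01
([1.0, 0.47, 0.2], np.float64(-0.0))
([0.04, 0.02, 0.01], np.float64(-0.0))
left [ 0. -0.  0.] 0.01
```

```bash
A='[1,0.47,0.2]'; python3 -m creep '[{"slide":[1,0.47,0.2],"angular":[0,0,0]},{"slide":[1,0.47,0.2],"angular":[0,0,0]},{"slide":[1,0.47,0.2],"angular":[0,0,0]},{"slide":[1,0.47,0.2],"angular":[0,0,0]},{"slide":[1,0.47,0.2],"angular":[0,0,0]}]';  python3 -m creep '[{"slide":[1,0.47,0.2],"angular":[0,0,0]},{"slide":[1,0.47,0.2],"angular":[0,0,0]},{"slide":[1,0.47,0.2],"angular":[0,0,0]},{"slide":[1,0.47,0.2],"angular":[0,0,0]},{"slide":[1,0.47,0.2],"angular":[0,0,0]}]';  python3 -m creep '[{"slide":[1,0.47,0.2],"angular":[0,0,0]},{"slide":[1,0.47,0.2],"angular":[0,0,0]},{"slide":[1,0.47,0.2],"angular":[0,0,0]},{"slide":[0,0,0],"angular":[0,0,0]}]'; python3 plan.py 0.44 0.312 0.187 115.4 10; python3 -c "
from h import *
snap('wrist','w1')"
```

```text
time: 2.65
tool_pos: [0.4394, 0.0873, 0.3418]
tcp_rot: [1.681, 2.654, -0.0]
wrist_force: [-0.2, -0.2, 0.5]
width: 0.575
time: 3.07
tool_pos: [0.4391, 0.2254, 0.3168]
tcp_rot: [-1.681, -2.654, 0.0]
wrist_force: [0.9, -0.3, -0.2]
width: 0.571
time: 3.4
tool_pos: [0.4389, 0.3104, 0.3012]
tcp_rot: [-1.677, -2.655, -0.001]
wrist_force: [0.4, 0.2, 0.7]
width: 0.579
t 3.40 pos [0.4389 0.3104 0.3012] psi 115.45 tilt(z axis xy) [-0.0008  0.0015] F [0.4 0.2 0.7] w 0.579
remain [ 0.0011  0.0016 -0.1142] dpsi -0.05
([0.01, 0.01, 1.0], np.float64(0.01))
([0.01, 0.02, 1.0], np.float64(0.0))
([0.01, 0.01, 1.0], np.float64(0.0))
([0.0, 0.02, 1.0], np.float64(0.0))
([0.01, 0.01, 0.57], np.float64(0.0))
left [-0.0001 -0.0001  0.    ] -0.01
```

View pics/w1.png

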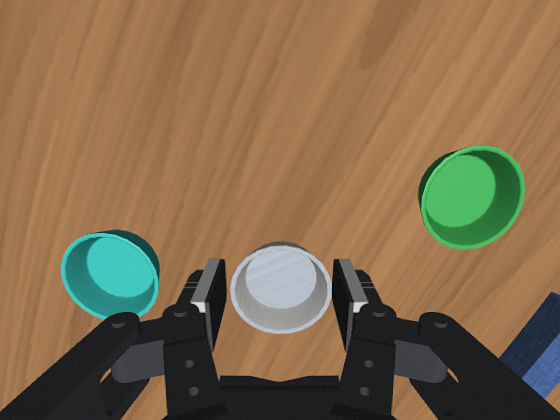

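Wrist view: the steel dish is centred between the jaws, its rim at about (281,289), with turquoise left and green right. I'll check the position against the first measurement.

Run:
```python
from h import *
L=load('w1');c=cam('wrist',L['p'],L['r'])
print(plane(c,[[231,289],[331,290],[281,247],[281,332]],.028).round(4))
```

```text
[[0.4338 0.23   0.028 ]
 [0.5078 0.2641 0.028 ]
 [0.4544 0.2813 0.028 ]
 [0.4889 0.2092 0.028 ]]
```

```bash
python3 -m creep '[{"slide":[0,0,1],"angular":[0,0,0]},{"slide":[0,0,1],"angular":[0,0,0]},{"slide":[0,0,1],"angular":[0,0,0]},{"slide":[0,0,1],"angular":[0,0,0]},{"slide":[0,0,0.5],"angular":[0,0,0]}]'; python3 -m creep '[{"slide":[0,0,0],"angular":[0,0,0]}]'; python3 plan.py 0.44 0.312 0.187 115.4 10
```

```text
time: 3.87
tool_pos: [0.438, 0.3051, 0.1868]
tcp_rot: [-1.681, -2.652, 0.007]
wrist_force: [-1.4, -1.1, 0.3]
width: 0.578
time: 3.95
tool_pos: [0.4377, 0.305, 0.1864]
tcp_rot: [-1.681, -2.651, 0.01]
wrist_force: [-0.4, -0.6, -0.9]
width: 0.578
t 3.95 pos [0.4377 0.305  0.1864] psi 115.25 tilt(z axis xy) [-0.006  -0.0041] F [-0.4 -0.6 -0.9] w 0.578
remain [0.0023 0.007  0.0006] dpsi 0.15
([0.21, 0.2, -0.02], np.float64(-0.04))
left [0.0001 0.0001 0.0001] -0.01
```

```bash
python3 -m creep '[{"slide":[0,0.2,0.1],"angular":[0,0,0]},{"slide":[-0.4,0,0.1],"angular":[0,0,0]},{"slide":[-0.3,0,0],"angular":[0,0,0]},{"slide":[-0.3,0,0],"angular":[0,0,0]},{"slide":[-0.3,0,0],"angular":[0,0,0]}]'; python3 plan.py 0.5627 0.0525 0.181 115.4 3;  python3 -c "
from h import *
snap('wrist','w2')"
```

```text
time: 4.37
tool_pos: [0.4585, 0.2791, 0.1858]
tcp_rot: [1.682, 2.653, 0.002]
wrist_force: [-1.3, 1.3, 1.0]
width: 0.573
t 4.37 pos [0.4585 0.2791 0.1858] psi 115.25 tilt(z axis xy) [0.0011 0.0011] F [-1.3  1.3  1. ] w 0.573
remain [ 0.1042 -0.2266 -0.0048] dpsi 0.15
([-1.0, -0.01, 0.02], np.float64(-0.04))
([-1.0, -0.01, 0.02], np.float64(0.0))
([-1.0, -0.01, 0.02], np.float64(0.0))
left [ 0.0727 -0.1585 -0.0033] -0.01
```

View pics/w2.png

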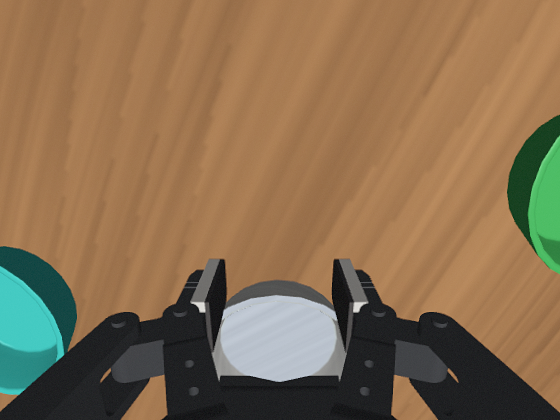

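The dish sits nested between the jaws. I'll push on.

```bash
python3 -m creep '[{"slide":[-0.4,0,0.1],"angular":[0,0,0]},{"slide":[-0.4,0,0],"angular":[0,0,0]},{"slide":[-0.4,0,0],"angular":[0,0,0]},{"slide":[-0.4,0,0],"angular":[0,0,0]},{"slide":[-0.4,0,0],"angular":[0,0,0]}]';python3 -m creep '[{"slide":[-0.4,0,0],"angular":[0,0,0]},{"slide":[-0.4,0,0],"angular":[0,0,0]},{"slide":[-0.4,0,0],"angular":[0,0,0]},{"slide":[-0.4,0,0],"angular":[0,0,0]},{"slide":[-0.4,0,0],"angular":[0,0,0]}]'; python3 plan.py 0.5627 0.0525 0.181 115.4 3;  python3 -c "
from h import *
snap('side','s2')"
```

```text
time: 4.83
tool_pos: [0.4798, 0.2338, 0.1826]
tcp_rot: [1.681, 2.654, 0.001]
wrist_force: [-2.9, 3.4, 4.9]
width: 0.573
time: 5.25
tool_pos: [0.5008, 0.1884, 0.1822]
tcp_rot: [-1.681, -2.653, 0.0]
wrist_force: [-2.1, 4.7, 5.2]
width: 0.574
t 5.25 pos [0.5008 0.1884 0.1822] psi 115.28 tilt(z axis xy) [-0.0003  0.0001] F [-2.1  4.7  5.2] w 0.574
remain [ 0.0619 -0.1359 -0.0012] dpsi 0.12
([-1.0, -0.01, 0.01], np.float64(-0.03))
([-1.0, -0.02, 0.01], np.float64(-0.0))
([-1.0, -0.02, 0.01], np.float64(-0.0))
left [ 0.0309 -0.0675 -0.0004] 0.0
```

View pics/s2.png

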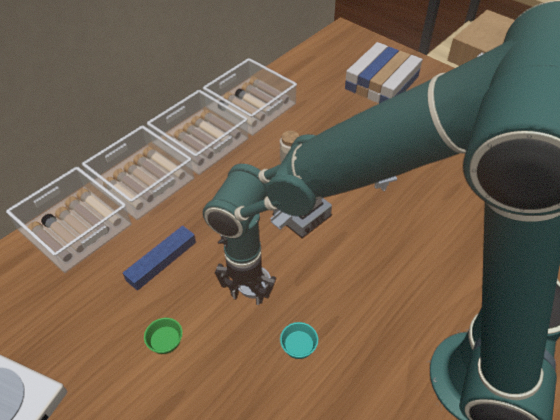

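```bash
python3 -m creep '[{"slide":[-0.4,0,-0.1],"angular":[0,0,0]},{"slide":[-0.4,0,-0.1],"angular":[0,0,0]},{"slide":[-0.4,0,0],"angular":[0,0,0]},{"slide":[-0.4,0,0],"angular":[0,0,0]},{"slide":[-0.4,0,0],"angular":[0,0,0]}]';python3 -m creep '[{"slide":[-0.4,0,0],"angular":[0,0,0]},{"slide":[-0.4,0,0],"angular":[0,0,0]},{"slide":[-0.4,0,0],"angular":[0,0,0]},{"slide":[-0.2,0,0],"angular":[0,0,0]},{"slide":[-0.2,0,0],"angular":[0,0,0]}]'; python3 plan.py 0.5627 0.0525 0.181 115.4 3;  python3 -c "
from h import *
snap('wrist','w3');snap('scene','c3')"
```

```text
time: 5.72
tool_pos: [0.5221, 0.1429, 0.1869]
tcp_rot: [-1.681, -2.654, 0.001]
wrist_force: [-0.9, 1.3, 0.1]
width: 0.581
time: 6.13
tool_pos: [0.5393, 0.1071, 0.1871]
tcp_rot: [-1.682, -2.653, 0.0]
wrist_force: [-0.4, 1.2, -0.3]
width: 0.572
t 6.13 pos [0.5393 0.1071 0.1871] psi 115.25 tilt(z axis xy) [-0.0001  0.0001] F [-0.4  1.2 -0.3] w 0.572
remain [ 0.0234 -0.0546 -0.0061] dpsi 0.15
([-1.0, -0.04, 0.1], np.float64(-0.04))
([-1.0, -0.04, 0.11], np.float64(0.0))
([-0.38, -0.01, 0.04], np.float64(0.0))
left [-0.      0.0001  0.0001] -0.01
```

View pics/w3.png

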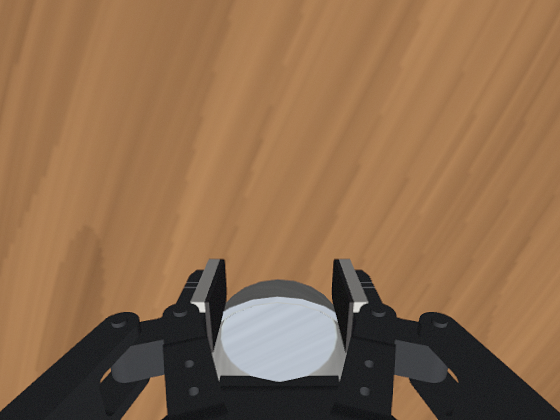

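View pics/c3.png

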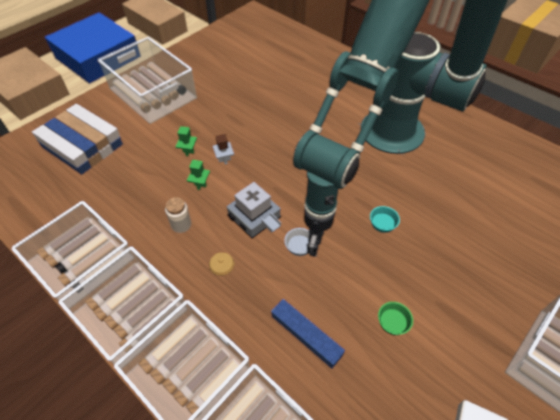

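Scene: the dish is at about (298,241), close to the chute tip at (271,224). In the wrist view the dish's near rim is at (281,280) and its floor's centre at about (279,338).

Run:
```python
from h import *
L=load('w3');c=cam('wrist',L['p'],L['r']); p=L['p']
b=np.array([np.cos(np.radians(115.25)),np.sin(np.radians(115.25))])
r=plane(c,[[281,280]],.028)[0,:2]; print('rear rim',r,'centre',r-.042*b,'off',(p[:2]-r+.042*b)@b)
L=load('c3');c=cam('scene')
vv,uu=np.mgrid[225:260,282:330]; P=deep(c,np.c_[uu.ravel(),vv.ravel()],L['d'][225:260,282:330].ravel())
q=P[(P[:,2]>.02)&(P[:,2]<.032)]; print(q.min(0),q.max(0),len(q))
mm=P[(P[:,2]<.035)&(P[:,2]>.021)]
im=L['im'];cv2.imwrite('pics/c3z.png',cv2.resize(im[170:280,210:350],None,fx=5,fy=5,interpolation=cv2.INTER_CUBIC)[:,:,::-1])
```

```text
rear rim [0.53822058 0.11087335] centre [0.55613647 0.07288623] off 0.038161978300033456
[0.51975098 0.02573166 0.02008061] [0.60168691 0.12847617 0.03130452] 143
```

View pics/c3z.png

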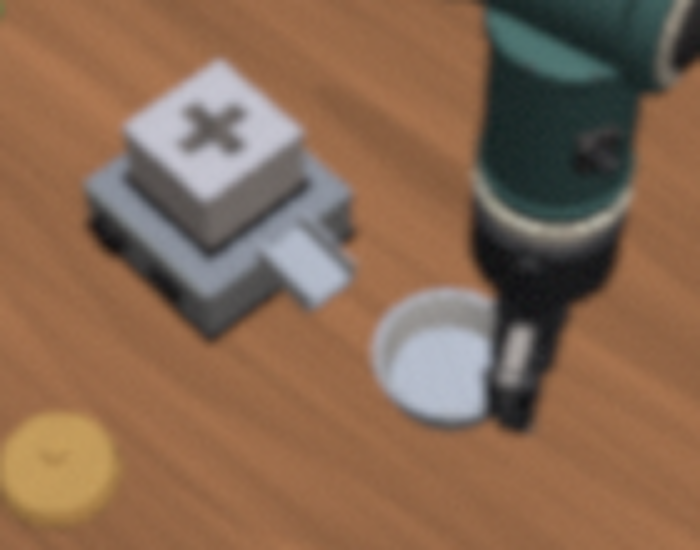

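Run:
```python
from h import *
for n,f in[('scene','scene0'),('side','side0')]:
    L=load(f);c=cam(n);P=np.load(n+'P.npy')
    uv=proj(c,[[.5724,-.0935,.1]])[0]; 
    g=cv2.cvtColor(L['im'],cv2.COLOR_RGB2GRAY).astype(float)
    vv,uu=np.mgrid[0:420,0:560]
    X=plane(c,np.c_[uu.ravel(),vv.ravel()],.1)[:,:2].reshape(420,560,2)
    near=(np.hypot(X[...,0]-.5724,X[...,1]+.0935)<.03)
    top=np.percentile(g[near],80); w=np.clip(top*.93-g,0,None)*near
    v,u=np.nonzero(near); W=w[near]
    x=(X[near]*W[:,None]).sum(0)/W.sum(); print(n,uv,'cross px',(u*W).sum()/W.sum(),(v*W).sum()/W.sum(),'xy',x.round(4))
    # top face rect by brightness+height
    m=((g>top*.9)|near)&(np.hypot(X[...,0]-.5724,X[...,1]+.0935)<.06)&(P[...,2]>.097)
    cs,_=cv2.findContours(m.astype(np.uint8),cv2.RETR_EXTERNAL,cv2.CHAIN_APPROX_NONE); k=max(cs,key=cv2.contourArea)
    Y=plane(c,k.reshape(-1,2),.1)[:,:2]*1000; print(cv2.minAreaRect(Y.astype(np.float32)))
```

```text
scene [252.48106057 195.28639918] cross px 252.18180002707498 195.40659746858285 xy [ 0.5732 -0.0938]
((572.8711547851562, -94.62828063964844), (66.58195495605469, 65.63001251220703), 85.48497009277344)
side [301.98293501 190.73989436] cross px 302.5670270920241 190.43609001692673 xy [ 0.572  -0.0953]
((571.4525756835938, -95.87144470214844), (68.32978820800781, 68.48714447021484), 84.3357162475586)
```

```bash
python3 plan.py 0.5661 0.048 0.187 112 5 0.4; python3 plan.py 0.5661 0.048 0.187 112 9 0.4|tail -4
```

```text
t 6.23 pos [0.5394 0.1072 0.1873] psi 115.25 tilt(z axis xy) [ 0.0004 -0.0002] F [-0.7 -0.8 -0.7] w 0.576
remain [ 0.0267 -0.0592 -0.0003] dpsi -3.25
([-0.4, -0.01, 0.0], np.float64(0.81))
([-0.4, 0.02, 0.0], np.float64(0.0))
([-0.4, 0.02, 0.0], np.float64(0.0))
([-0.4, 0.01, 0.0], np.float64(0.0))
([-0.4, 0.02, 0.0], np.float64(0.0))
left [ 0.0061 -0.0136 -0.0003] -0.01
([-0.4, 0.02, 0.0], np.float64(0.0))
([-0.4, 0.01, 0.01], np.float64(0.0))
([-0.2, 0.01, 0.0], np.float64(0.0))
left [-0.      0.0001 -0.    ] -0.01
```

```bash
python3 -m creep '[{"slide":[-0.3,0,0],"angular":[0,0,0.4]},{"slide":[-0.4,0,0],"angular":[0,0,0.4]},{"slide":[-0.4,0,0],"angular":[0,0,0]},{"slide":[-0.4,0,0],"angular":[0,0,0]},{"slide":[-0.4,0,0],"angular":[0,0,0]}]';python3 -m creep '[{"slide":[-0.3,0,0],"angular":[0,0,0]},{"slide":[-0.2,0,0],"angular":[0,0,0]},{"slide":[0,0,0],"angular":[0,0,0]}]'; python3 plan.py 0.5661 0.048 0.187 112 5 0.4
python3 -c "
from h import *
snap('side','s4');a,_=snap('scene','c4');s=bot.read_state()
cv2.imwrite('pics/c4z.png',cv2.resize(a[170:280,210:350],None,fx=5,fy=5,interpolation=cv2.INTER_CUBIC)[:,:,::-1])"
```

```text
time: 6.65
tool_pos: [0.5578, 0.0632, 0.1872]
tcp_rot: [-1.755, -2.606, 0.0]
wrist_force: [0.1, 1.8, 0.2]
width: 0.576
time: 6.9
tool_pos: [0.5627, 0.0513, 0.1873]
tcp_rot: [1.756, 2.604, -0.0]
wrist_force: [-0.6, 0.6, -0.1]
width: 0.575
t 6.90 pos [0.5627 0.0513 0.1873] psi 112.02 tilt(z axis xy) [ 0.0005 -0.0004] F [-0.6  0.6 -0.1] w 0.575
remain [ 0.0034 -0.0033 -0.0003] dpsi -0.02
([-0.17, 0.08, 0.01], np.float64(0.0))
left [-0.0001 -0.0001 -0.    ] -0.02
```

View pics/c4z.png

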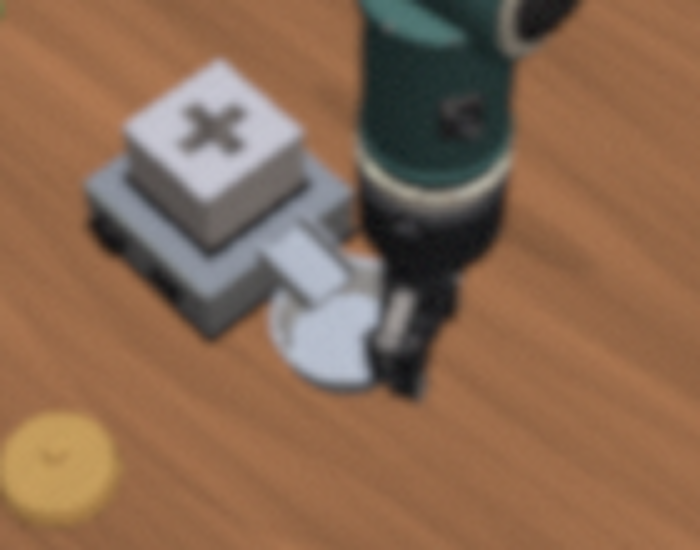

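View pics/s4.png

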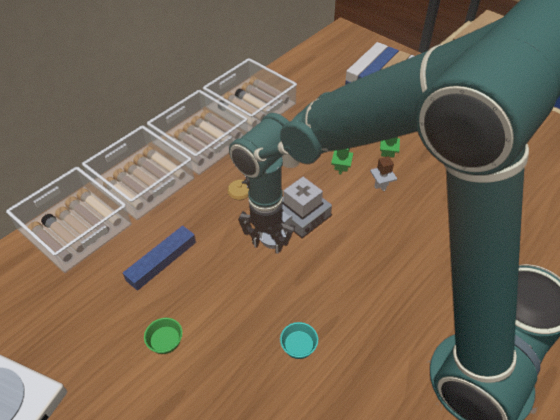

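```bash
python3 -m creep '[{"slide":[-0.15,0.1,0],"angular":[0,0,0]},{"slide":[0,0,0],"angular":[0,0,0]},{"slide":[0.5,0,0],"angular":[0,0,0]},{"slide":[1,0,0],"angular":[0,0,0]},{"slide":[1,0,-0.5],"angular":[0,0,0]}]';python3 -m creep '[{"slide":[1,0,-1],"angular":[0,0,0]},{"slide":[1,0,-1],"angular":[0,0,0]},{"slide":[0.5,0,-1],"angular":[0,0,0]},{"slide":[0,0,-1],"angular":[0,0,0]},{"slide":[0,0,-1],"angular":[0,0,0]}]' -1
python3 -c "
from h import *
snap('wrist','w5');a,_=snap('scene','c5');snap('side','s5')
cv2.imwrite('pics/c5z.png',cv2.resize(a[170:280,210:350],None,fx=5,fy=5,interpolation=cv2.INTER_CUBIC)[:,:,::-1])"
```

```text
time: 7.42
tool_pos: [0.5407, 0.1086, 0.1976]
tcp_rot: [-1.755, -2.602, 0.004]
wrist_force: [0.4, 0.6, -0.4]
width: 0.575
time: 7.83
tool_pos: [0.5176, 0.1678, 0.3258]
tcp_rot: [-1.751, -2.608, -0.0]
wrist_force: [0.1, 0.1, -0.8]
width: 1.001
```

View pics/c5z.png

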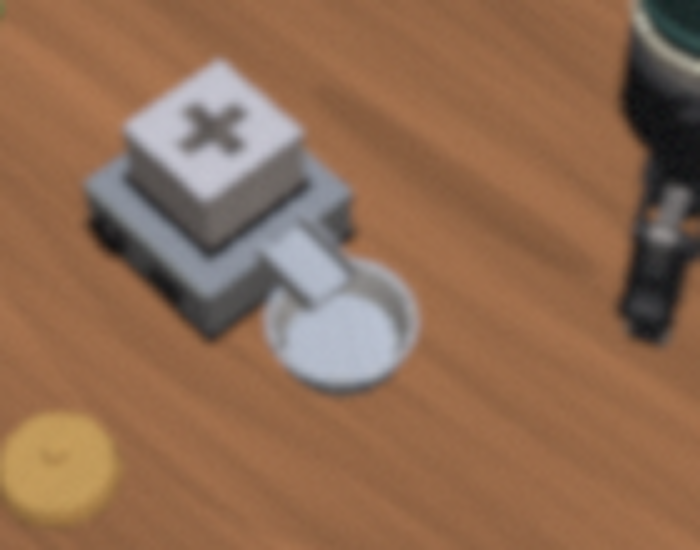

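View pics/s5.png

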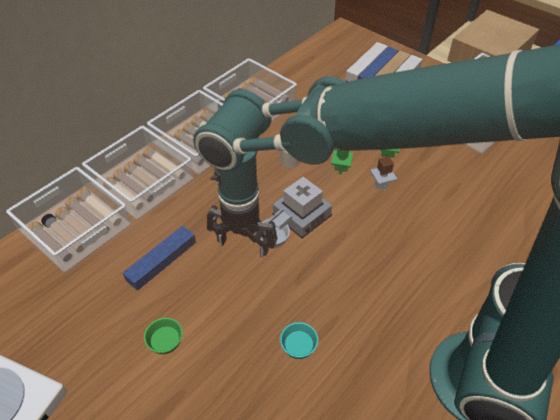

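View pics/w5.png

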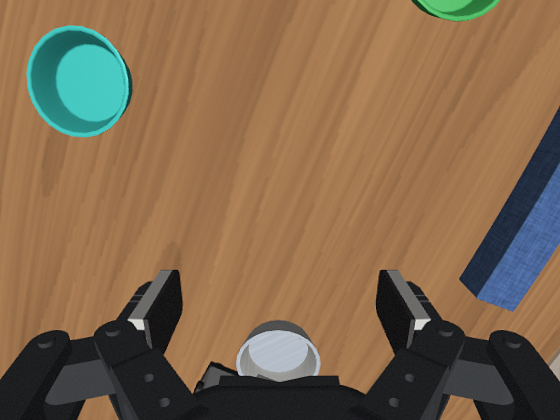

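Run:
```python
from h import *
from scipy.optimize import least_squares
L=load('c5');c=cam('scene');d=L['d']
vv,uu=np.mgrid[0:420,0:560]
P=deep(c,np.c_[uu.ravel(),vv.ravel()],d.ravel()).reshape(420,560,3)
m=(P[...,2]>.012)&(P[...,2]<.036)&(np.hypot(P[...,0]-.582,P[...,1]-.01)<.055)&(P[...,1]>-.035)
yaw=np.radians(-5.);S=np.array([.5724,-.0945])
loc=(P[...,:2]-S)@np.array([[np.cos(yaw),-np.sin(yaw)],[np.sin(yaw),np.cos(yaw)]])
m&=loc[...,1]>.06
q=P[m]
(x,y),r=cv2.minEnclosingCircle((q[:,:2]*1000).astype(np.float32));print('depth circle',x,y,r)
# rim px by hand from crop
uv=np.array([[265,320],[420,310],[395,270],[270,345],[417,330],[378,257]])/5+[210,170]
X=plane(c,uv,.028)[:,:2]
s=least_squares(lambda a:np.hypot(*(X-a).T)-.042,[.58,.01]);print('rim',s.x,s.fun.round(4))
for C in (s.x,np.array([x,y])/1000): print('local',(C-S)@np.array([[np.cos(yaw),-np.sin(yaw)],[np.sin(yaw),np.cos(yaw)]]))
# chute lip by hand crop: corners (315,308),(355,268)  top z? 
print(plane(c,np.array([[315,308],[355,268]])/5+[210,170],.045))
ch=(P[...,2]>.038)&(P[...,2]<.07)&(loc[...,1]>.058)&(loc[...,1]<.11)&(abs(loc[...,0])<.03)
print('chute local x',np.percentile(loc[ch][:,0],[2,50,98]),loc[ch][:,1].max(),ch.sum(),P[ch][:,2].min())
L=load('w5');c=cam('wrist',L['p'],L['r'])
X=plane(c,[[237,360],[320,360],[279,321],[250,333],[308,333]],.028)[:,:2]
s=least_squares(lambda a:np.hypot(*(X-a).T)-.042,[.58,.01]);print('wrist rim',s.x,s.fun.round(4))
```

```text
depth circle 583.5431518554688 8.684442520141602 43.04035949707031
rim [0.58006108 0.00883997] [ 0.0004  0.0012 -0.0002  0.0021  0.0006  0.0014]
local [-0.00137474  0.10361444]
local [0.00210763 0.10376298]
[[0.5954172  0.00320059 0.045     ]
 [0.5611835  0.00150432 0.045     ]]
chute local x [-0.01580524  0.00036111  0.01949924] 0.0962896425527277 196 0.03927511311760079
wrist rim [0.57945339 0.01569924] [-0.001  -0.0013  0.0018 -0.0015 -0.0011]
```

The dish centre measures about (-1..2, 104) mm in mill axes against a target of (0, 105), so it is well placed. Now the head.

```bash
python3 -m creep '[{"slide":[-1,-0.4,0],"angular":[0,0,1]},{"slide":[-1,-0.4,0],"angular":[0,0,1]},{"slide":[-1,-0.3,0],"angular":[0,0,1]},{"slide":[-1,-0.3,0],"angular":[0,0,1]},{"slide":[-1,-0.2,0],"angular":[0,0,1]}]'; python3 plan.py 0.49 -0.26 0.33 58.5 5
```

```text
time: 8.4
tool_pos: [0.5096, 0.034, 0.3229]
tcp_rot: [-2.183, -2.257, 0.003]
wrist_force: [-0.7, -0.1, -0.0]
width: 1.002
t 8.40 pos [0.5096 0.034  0.3229] psi 91.92 tilt(z axis xy) [-0.0028 -0.    ] F [-0.7 -0.1 -0. ] w 1.002
remain [-0.0196 -0.294   0.0071] dpsi -33.42
([-1.0, -0.1, -0.02], np.float64(1.0))
([-1.0, -0.03, -0.02], np.float64(1.0))
([-1.0, 0.04, -0.02], np.float64(1.0))
([-1.0, 0.11, -0.03], np.float64(1.0))
([-1.0, 0.18, -0.03], np.float64(1.0))
left [-0.0112 -0.1686  0.0041] -13.42
```

```bash
python3 -m creep '[{"slide":[-1,-0.1,0],"angular":[0,0,1]},{"slide":[-1,0,0],"angular":[0,0,1]},{"slide":[-1,0,0],"angular":[0,0,1]},{"slide":[-1,0.1,0],"angular":[0,0,1]},{"slide":[-1,0.2,0],"angular":[0,0,1]}]';python3 -m creep '[{"slide":[-1,0.3,0],"angular":[0,0,1]},{"slide":[-1,0.3,0],"angular":[0,0,1]},{"slide":[-1,0.3,0],"angular":[0,0,1]},{"slide":[-1,0.4,0],"angular":[0,0,0.35]},{"slide":[-0.6,0.4,0],"angular":[0,0,0]}]'; python3 -m creep '[{"slide":[0,0,0],"angular":[0,0,0]}]'; python3 -c "
from h import *
snap('wrist','w6')";python3 plan.py 0.477 -0.317 0.33 58.5 5
```

```text
time: 8.82
tool_pos: [0.5016, -0.0913, 0.3229]
tcp_rot: [-2.541, -1.843, 0.003]
wrist_force: [0.3, 0.2, 0.1]
width: 0.996
time: 9.23
tool_pos: [0.4913, -0.2145, 0.3228]
tcp_rot: [-2.738, -1.536, 0.003]
wrist_force: [0.3, -0.0, -0.6]
width: 1.003
time: 9.32
tool_pos: [0.492, -0.2155, 0.3231]
tcp_rot: [-2.74, -1.535, 0.003]
wrist_force: [-0.0, 0.8, 0.1]
width: 0.996
t 9.37 pos [ 0.492  -0.2141  0.3231] psi 58.53 tilt(z axis xy) [-0.002   0.0012] F [-1.   0.3 -0.1] w 1.004
remain [-0.015  -0.1029  0.0069] dpsi -0.03
([-1.0, 0.43, -0.07], np.float64(0.01))
([-1.0, 0.43, -0.07], np.float64(-0.0))
([-1.0, 0.43, -0.07], np.float64(-0.0))
([-0.82, 0.35, -0.06], np.float64(-0.0))
left [-0.0001 -0.      0.0001] 0.01
```

View pics/w6.png

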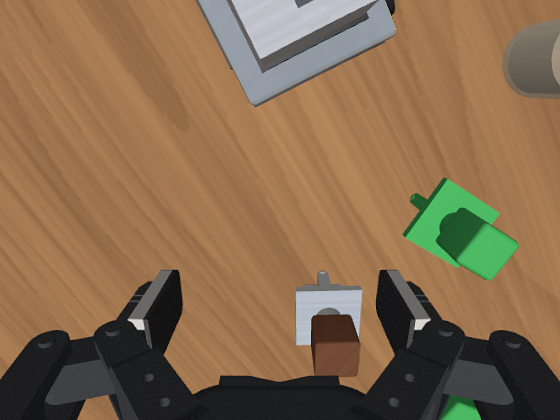

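Run:
```python
from h import *
L=load('w6');c=cam('wrist',L['p'],L['r']);a=L['im']
X=plane(c,[[296.5,289],[361,287.5],[298,345],[361,346]],.0505)[:,:2];print(X.round(4))
e=X[1]-X[0];print(np.hypot(*e),np.degrees(np.arctan2(e[1],e[0])))
t=np.array([e[0],e[1]])/np.hypot(*e); nrm=np.array([t[1],-t[0]])
if nrm@(np.array([.477,-.317])-X[0])<0:nrm=-nrm
print('centre', (X[0]+X[1])/2+.027*nrm)
K=plane(c,[[315,346],[358,346],[314.5,377],[357.5,376]],.101)[:,:2];print('knob top',K.round(4),K.mean(0))
cv2.imwrite('pics/w6z.png',cv2.resize(a[260:400,260:400],None,fx=4,fy=4,interpolation=cv2.INTER_CUBIC)[:,:,::-1])
```

```text
[[ 0.4671 -0.2834]
 [ 0.5125 -0.3099]
 [ 0.4396 -0.3328]
 [ 0.4859 -0.3632]]
0.05252622876571053 -30.277412583020013
centre [ 0.47616744 -0.31999693]
knob top [[ 0.4687 -0.3013]
 [ 0.494  -0.3173]
 [ 0.4547 -0.3257]
 [ 0.4815 -0.3417]] [ 0.47475242 -0.32149334]
```

View pics/w6z.png

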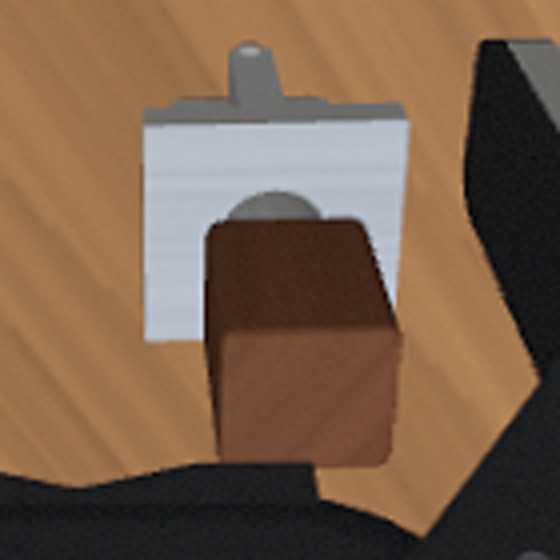

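```bash
python3 - <<'E'
from h import *
L=load('w6');c=cam('wrist',L['p'],L['r'])
K=plane(c,[[314.5,342.7],[359.2,343],[315,375.5],[357,376.5]],.101)[:,:2];print(K.round(4),K.mean(0))
X=plane(c,[[296.3,290.5],[362,290.5]],.0505)[:,:2];print(X)
E
python3 plan.py 0.476 -0.3195 0.326 58.7
```

```text
[[ 0.4698 -0.2987]
 [ 0.4959 -0.3154]
 [ 0.4557 -0.3247]
 [ 0.481  -0.3419]] [ 0.47561413 -0.32015139]
[[ 0.46624829 -0.28456591]
 [ 0.51188802 -0.31289071]]
t 9.37 pos [ 0.492  -0.2141  0.3231] psi 58.53 tilt(z axis xy) [-0.002   0.0012] F [-1.   0.3 -0.1] w 1.004
remain [-0.016  -0.1054  0.0029] dpsi 0.17
([-1.0, 0.42, -0.03], np.float64(-0.04))
([-1.0, 0.42, -0.03], np.float64(-0.0))
([-1.0, 0.42, -0.03], np.float64(-0.0))
([-0.93, 0.39, -0.02], np.float64(-0.0))
left [-0.0001 -0.      0.0001] 0.01
```

```bash
python3 -m creep '[{"slide":[-1,0.4,0],"angular":[0,0,0]},{"slide":[-1,0.4,0],"angular":[0,0,0]},{"slide":[-1,0.4,0],"angular":[0,0,0]},{"slide":[-0.9,0.4,0],"angular":[0,0,0]},{"slide":[0,0,0],"angular":[0,0,0]}]'; python3 -m creep '[{"slide":[0,0,0],"angular":[0,0,0]}]'; python3 plan.py 0.476 -0.3195 0.236 58.3
```

```text
time: 9.78
tool_pos: [0.4758, -0.3192, 0.3238]
tcp_rot: [2.739, 1.537, -0.002]
wrist_force: [0.9, 0.0, 1.0]
width: 1.002
time: 9.87
tool_pos: [0.4759, -0.3169, 0.3236]
tcp_rot: [-2.738, -1.537, 0.0]
wrist_force: [-0.0, 1.0, -0.4]
width: 1.002
t 9.87 pos [ 0.4759 -0.3169  0.3236] psi 58.62 tilt(z axis xy) [-0.0013  0.0018] F [-0.   1.  -0.4] w 1.002
remain [ 0.0001 -0.0026 -0.0876] dpsi -0.32
([-0.02, 0.02, 1.0], np.float64(0.08))
([-0.03, 0.01, 1.0], np.float64(-0.0))
([-0.02, 0.02, 1.0], np.float64(-0.0))
([-0.02, 0.01, 0.5], np.float64(-0.0))
left [-0.      0.0001 -0.0001] 0.0
```

```bash
python3 -m creep '[{"slide":[0,0,0.8],"angular":[0,0,0.1]},{"slide":[0,0,0.8],"angular":[0,0,0]},{"slide":[0,0,0.5],"angular":[0,0,0]},{"slide":[0,0,0],"angular":[0,0,0]}]'; python3 plan.py 0.476 -0.3195 0.236 58.3;python3 -c "
from h import *
snap('wrist','w7')"
```

```text
time: 10.2
tool_pos: [0.4748, -0.3146, 0.2681]
tcp_rot: [-2.736, -1.528, 0.005]
wrist_force: [-0.4, 0.5, -0.4]
width: 0.998
t 10.20 pos [ 0.4748 -0.3146  0.2681] psi 58.37 tilt(z axis xy) [-0.0061  0.005 ] F [-0.4  0.5 -0.4] w 0.998
remain [ 0.0012 -0.0049 -0.0321] dpsi -0.07
([-0.11, 0.11, 1.0], np.float64(0.02))
([-0.03, 0.03, 0.29], np.float64(-0.0))
left [ 0.     -0.      0.0001] 0.01
```

View pics/w7.png

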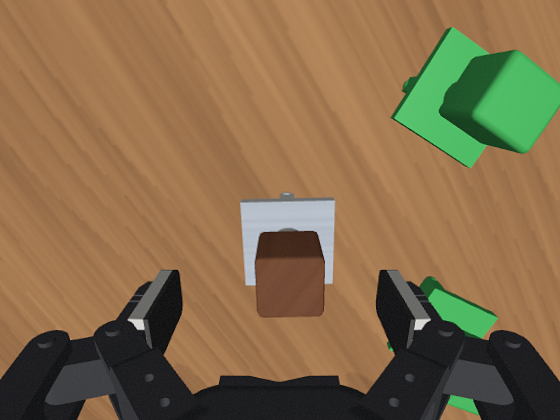

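```bash
python3 - <<'E'
from h import *
L=load('w7');c=cam('wrist',L['p'],L['r'])
K=plane(c,[[256,272],[324.5,272],[257.5,315.5],[323,315.5]],.101)[:,:2];print(K.round(4),K.mean(0))
X=plane(c,[[240.5,202],[335,198.5]],.0505)[:,:2];print(X)
e=X[1]-X[0];t=e/np.hypot(*e);print(np.hypot(*e),np.degrees(np.arctan2(e[1],e[0])), X.mean(0)+.027*np.array([t[1],-t[0]]))
a=L['im'];cv2.imwrite('pics/w7z.png',cv2.resize(a[180:330,220:360],None,fx=4,fy=4,interpolation=cv2.INTER_CUBIC)[:,:,::-1])
E
python3 plan.py 0.476 -0.3195 0.236 58.3
```

```text
[[ 0.4671 -0.3059]
 [ 0.4933 -0.3219]
 [ 0.455  -0.3257]
 [ 0.4814 -0.3419]] [ 0.47421708 -0.32384643]
[[ 0.4657664  -0.28482468]
 [ 0.51294951 -0.31126381]]
0.05408579511292525 -29.26415133798875 [ 0.47615936 -0.32159838]
t 10.25 pos [ 0.4755 -0.3153  0.2699] psi 58.37 tilt(z axis xy) [-0.0041  0.0034] F [-0.1 -0.6  0.3] w 0.999
remain [ 0.0005 -0.0042 -0.0339] dpsi -0.07
([-0.1, 0.08, 1.0], np.float64(0.02))
([-0.03, 0.03, 0.36], np.float64(-0.0))
left [-0.0001  0.0001  0.0001] 0.01
```

View pics/w7z.png

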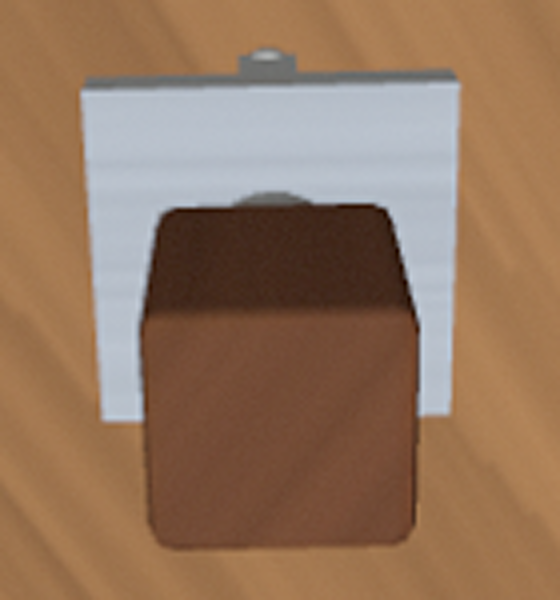

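```bash
python3 -m creep '[{"slide":[-0.15,0.1,0.6],"angular":[0,0,-0.2]},{"slide":[0,0,0.6],"angular":[0,0,0]},{"slide":[0,0,0.2],"angular":[0,0,0]},{"slide":[0,0,0],"angular":[0,0,0]},{"slide":[0,0,0],"angular":[0,0,0]}]'; python3 plan.py 0.476 -0.320 0.236 59.3
```

```text
time: 10.67
tool_pos: [0.4766, -0.3216, 0.2378]
tcp_rot: [2.733, 1.55, 0.0]
wrist_force: [-0.3, 0.4, 0.1]
width: 1.001
t 10.67 pos [ 0.4766 -0.3216  0.2378] psi 59.11 tilt(z axis xy) [ 0.0003 -0.0001] F [-0.3  0.4  0.1] w 1.001
remain [-0.0006  0.0016 -0.0018] dpsi 0.19
([0.04, -0.05, 0.07], np.float64(-0.05))
left [-0.      0.0001 -0.    ] -0.01
```

```bash
python3 -m creep '[{"slide":[0,0,0],"angular":[0,0,0]},{"slide":[0,0,0],"angular":[0,0,0]},{"slide":[0,0,0],"angular":[0,0,0]},{"slide":[0,0,0],"angular":[0,0,0]},{"slide":[0,0,0],"angular":[0,0,0]}]' 1 60; python3 -m creep '[{"slide":[0,0,0],"angular":[0,0,0]},{"slide":[0,0,0],"angular":[0,0,0]},{"slide":[0,0,0],"angular":[0,0,0]},{"slide":[0,0,0],"angular":[0,0,0]},{"slide":[0,0,0],"angular":[0,0,0]}]' 1 80;python3 -c "
from h import *
snap('wrist','w8')"; python3 plan.py 0.476 -0.320 0.236 59.3
```

```text
time: 11.08
tool_pos: [0.4765, -0.3221, 0.2379]
tcp_rot: [2.732, 1.549, 0.001]
wrist_force: [-0.9, 0.5, 1.5]
width: 0.366
time: 11.5
tool_pos: [0.4765, -0.3221, 0.2379]
tcp_rot: [2.732, 1.549, 0.001]
wrist_force: [-1.0, 0.3, 5.9]
width: 0.365
t 11.55 pos [ 0.4765 -0.3221  0.2379] psi 59.09 tilt(z axis xy) [ 0.0008 -0.0006] F [-1.   0.2  5.9] w 0.364
remain [-0.0005  0.0021 -0.0019] dpsi 0.21
([0.06, -0.06, 0.08], np.float64(-0.05))
left [-0.      0.      0.0001] 0.01
```

View pics/w8.png

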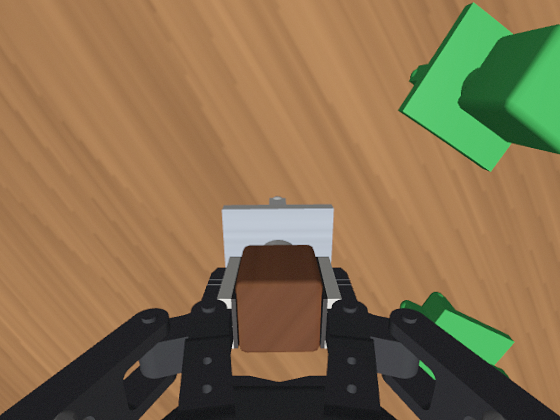

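```bash
python3 - <<'E'
from h import *
L=load('w8');c=cam('wrist',L['p'],L['r']);M=R.from_rotvec(L['r']).as_matrix()
T=lambda X:((X-L['p'])@M).round(4)
a=L['im'];cv2.imwrite('pics/w8z.png',cv2.resize(a[190:360,200:350],None,fx=3.5,fy=3.5,interpolation=cv2.INTER_CUBIC)[:,:,::-1])
print(T(plane(c,[[223,210],[333,209]],.0505)), T(plane(c,[[238,279],[321,279],[241,352],[320,351]],.101)))
E
python3 -m creep '[{"slide":[0,0,-0.3],"angular":[0,0,0]},{"slide":[0,0,-0.6],"angular":[0,0,0]},{"slide":[0,0,-0.8],"angular":[0,0,0]},{"slide":[0,0,-0.8],"angular":[0,0,0]},{"slide":[0,0,-0.8],"angular":[0,0,0]}]'
python3 plan.py 0.5724 -0.0945 0.37 85
```

```text
[[ 0.0259 -0.0267  0.1874]
 [ 0.0263  0.0266  0.1874]] [[ 0.0172 -0.014   0.1369]
 [ 0.0172  0.0152  0.1369]
 [-0.0151 -0.0143  0.1369]
 [-0.0146  0.0163  0.1369]]
time: 11.97
tool_pos: [0.4757, -0.3215, 0.3195]
tcp_rot: [-2.731, -1.548, 0.002]
wrist_force: [0.1, -0.0, -1.6]
width: 0.366
t 11.97 pos [ 0.4757 -0.3215  0.3195] psi 59.09 tilt(z axis xy) [-0.0019  0.0015] F [ 0.1 -0.  -1.6] w 0.366
remain [0.0967 0.227  0.0505] dpsi 25.91
([1.0, -0.14, -0.21], np.float64(-1.0))
([1.0, -0.07, -0.2], np.float64(-1.0))
([1.0, 0.0, -0.21], np.float64(-1.0))
([1.0, 0.07, -0.2], np.float64(-1.0))
([1.0, 0.15, -0.21], np.float64(-1.0))
left [0.0475 0.1113 0.0248] 5.91
```

View pics/w8z.png

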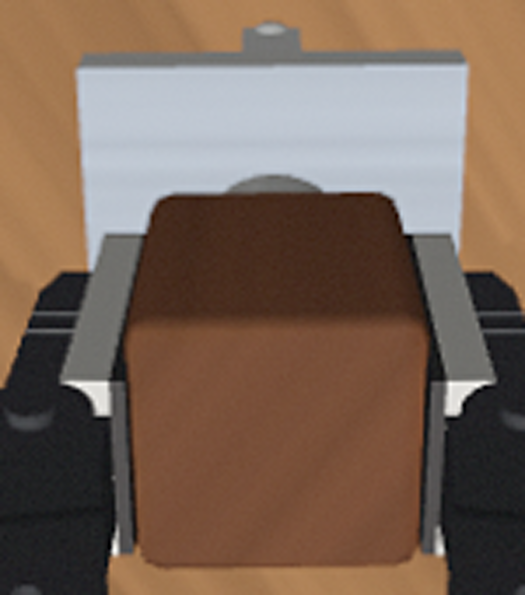

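```bash
python3 -m creep '[{"slide":[0.6,0,-0.6],"angular":[0,0,-1]},{"slide":[0.9,0,-0.6],"angular":[0,0,-1]},{"slide":[1,0,-0.6],"angular":[0,0,-1]},{"slide":[1,0,-0.4],"angular":[0,0,-1]},{"slide":[1,0.1,-0.3],"angular":[0,0,-1]}]'
python3 plan.py 0.5724 -0.0945 0.375 85 6 0.8
```

```text
time: 12.38
tool_pos: [0.5209, -0.2178, 0.383]
tcp_rot: [2.42, 2.003, 0.0]
wrist_force: [0.2, 0.3, -1.7]
width: 0.365
t 12.38 pos [ 0.5209 -0.2178  0.383 ] psi 79.25 tilt(z axis xy) [ 0.0003 -0.0001] F [ 0.2  0.3 -1.7] w 0.365
remain [ 0.0515  0.1233 -0.008 ] dpsi 5.75
([0.8, 0.17, 0.05], np.float64(-1.0))
([0.8, 0.23, 0.05], np.float64(-0.44))
([0.8, 0.25, 0.05], np.float64(0.0))
([0.8, 0.25, 0.05], np.float64(0.0))
([0.8, 0.26, 0.05], np.float64(0.0))
([0.8, 0.25, 0.05], np.float64(0.0))
left [ 0.0034  0.0078 -0.0005] -0.01
```

```bash
python3 -m creep '[{"slide":[0.5,0.2,0],"angular":[0,0,-1]},{"slide":[0.3,0.2,0],"angular":[0,0,-0.4]},{"slide":[0,0,0],"angular":[0,0,0]},{"slide":[0,0,0],"angular":[0,0,0]},{"slide":[0,0,0],"angular":[0,0,0]}]'
python3 -c "
from h import *
snap('wrist','w9')";python3 plan.py 0.5724 -0.0945 0.375 85 6 0.8
```

```text
time: 12.8
tool_pos: [0.5335, -0.2011, 0.3813]
tcp_rot: [-2.323, -2.113, 0.002]
wrist_force: [0.9, -0.0, -1.6]
width: 0.366
t 12.85 pos [ 0.5335 -0.2013  0.3814] psi 84.58 tilt(z axis xy) [-0.0015  0.0002] F [ 0.5  0.4 -2.7] w 0.367
remain [ 0.0389  0.1068 -0.0064] dpsi 0.42
([0.8, 0.21, 0.05], np.float64(-0.1))
([0.8, 0.21, 0.05], np.float64(-0.0))
([0.8, 0.22, 0.04], np.float64(-0.0))
([0.8, 0.21, 0.05], np.float64(-0.0))
([0.8, 0.22, 0.04], np.float64(-0.0))
([0.39, 0.1, 0.03], np.float64(-0.0))
left [0.0001 0.0001 0.0001] 0.02
```

View pics/w9.png

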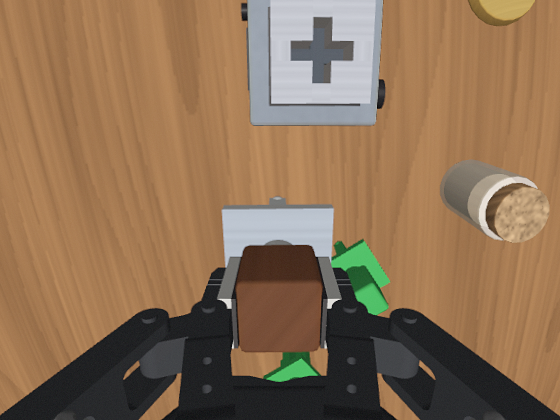

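Wrist view: the socket cross is centred near (322,50), nearly square to the image, and the held head is unchanged in the jaws. I'll measure the cross.

Run:
```python
from h import *
L=load('w9');c=cam('wrist',L['p'],L['r']);a=L['im']
g=cv2.cvtColor(a,cv2.COLOR_RGB2GRAY)
m=((g<150)).astype(np.uint8); m[:, :285]=0;m[:,360:]=0;m[88:]=0
k,lab,st,ce=cv2.connectedComponentsWithStats(m); i=1+np.argmax(st[1:,4]); print(st[i],ce[i])
cs,_=cv2.findContours((lab==i).astype(np.uint8),cv2.RETR_EXTERNAL,cv2.CHAIN_APPROX_NONE)
Y=plane(c,cs[0].reshape(-1,2),.1)[:,:2]*1000
print(cv2.minAreaRect(Y.astype(np.float32)))
v,u=np.nonzero(lab==i); print(plane(c,np.c_[u,v],.1).mean(0))
q=plane(c,cs[0].reshape(-1,2),.1)[:,:2]
for ps in np.radians(np.arange(82,88,.5)):
    R2=np.array([[np.cos(ps),np.sin(ps)],[-np.sin(ps),np.cos(ps)]]); z=q@R2.T; print(round(np.degrees(ps),1),(np.ptp(z,axis=0)*1e3).round(2), (((z.max(0)+z.min(0))/2)@R2).round(4))
cv2.imwrite('pics/w9z.png',cv2.resize(a[0:130,240:400],None,fx=4.5,fy=4.5,interpolation=cv2.INTER_CUBIC)[:,:,::-1])
# tower top sides right edge etc
```

```text
[ 291   17   63   66 2114] [321.70198675  49.71996216]
((572.3717651367188, -95.38892364501953), (38.51772689819336, 38.663490295410156), 40.512855529785156)
[ 0.57241443 -0.09504131  0.1       ]
82.0 [42.67 42.69] [ 0.5725 -0.0952]
82.5 [42.59 42.65] [ 0.5725 -0.0952]
83.0 [42.49 42.61] [ 0.5726 -0.0952]
83.5 [42.4  42.57] [ 0.5726 -0.0952]
84.0 [42.3  42.52] [ 0.5726 -0.0952]
84.5 [42.2  42.47] [ 0.5726 -0.0952]
85.0 [42.1  42.42] [ 0.5727 -0.0952]
85.5 [42.15 42.46] [ 0.5726 -0.0952]
86.0 [42.25 42.5 ] [ 0.5726 -0.0952]
86.5 [42.35 42.55] [ 0.5726 -0.0952]
87.0 [42.45 42.59] [ 0.5725 -0.0952]
87.5 [42.55 42.64] [ 0.5725 -0.0952]
```

View pics/w9z.png

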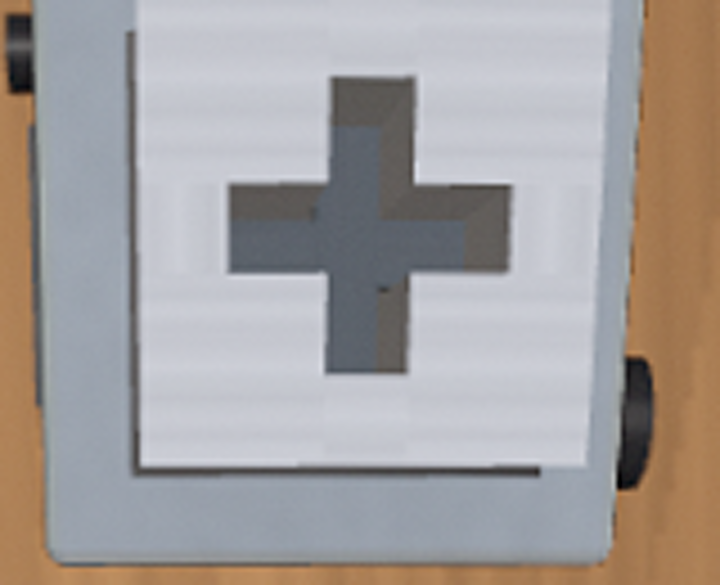

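```bash
python3 -m creep '[{"slide":[0.8,0.2,0],"angular":[0,0,-0.1]},{"slide":[0.8,0.2,0],"angular":[0,0,0]},{"slide":[0.8,0.2,0],"angular":[0,0,0]},{"slide":[0.8,0.2,0],"angular":[0,0,0]},{"slide":[0.8,0.2,0],"angular":[0,0,0]}]';python3 -m creep '[{"slide":[0.3,0.1,0.2],"angular":[0,0,0]},{"slide":[0,0,0],"angular":[0,0,0]},{"slide":[0,0,0],"angular":[0,0,0]},{"slide":[0,0,0],"angular":[0,0,0]}]'
python3 plan.py 0.5726 -0.0952 0.345 85 6 0.4
```

```text
time: 13.27
tool_pos: [0.5674, -0.1034, 0.3818]
tcp_rot: [-2.317, -2.121, 0.001]
wrist_force: [0.2, -0.1, -2.3]
width: 0.365
time: 13.6
tool_pos: [0.5703, -0.097, 0.3767]
tcp_rot: [-2.315, -2.123, 0.002]
wrist_force: [0.6, -0.2, -2.6]
width: 0.366
t 13.60 pos [ 0.5703 -0.097   0.3767] psi 85.03 tilt(z axis xy) [-0.0011 -0.0006] F [ 0.6 -0.2 -2.6] w 0.366
remain [ 0.0023  0.0018 -0.0317] dpsi -0.03
([0.02, 0.03, 0.4], np.float64(0.01))
([0.03, 0.02, 0.4], np.float64(-0.0))
([0.02, 0.03, 0.4], np.float64(-0.0))
([0.01, 0.0, 0.07], np.float64(-0.0))
left [ 0.0001 -0.0001  0.    ] 0.01
```

```bash
python3 -m creep '[{"slide":[0.1,0.1,0.3],"angular":[0,0,0]},{"slide":[0,0,0.4],"angular":[0,0,0]},{"slide":[0,0,0.4],"angular":[0,0,0]},{"slide":[0,0,0],"angular":[0,0,0]},{"slide":[0,0,0],"angular":[0,0,0]}]';python3 plan.py 0.5726 -0.0952 0.335 85 6 0.2
```

```text
time: 14.02
tool_pos: [0.5727, -0.0937, 0.3478]
tcp_rot: [-2.313, -2.122, 0.003]
wrist_force: [-0.3, 0.6, -2.9]
width: 0.362
t 14.02 pos [ 0.5727 -0.0937  0.3478] psi 85.07 tilt(z axis xy) [-0.0034  0.0006] F [-0.3  0.6 -2.9] w 0.362
remain [-0.0001 -0.0015 -0.0128] dpsi -0.07
([-0.02, 0.0, 0.2], np.float64(0.02))
([-0.03, 0.0, 0.2], np.float64(-0.0))
([-0.01, 0.0, 0.11], np.float64(-0.0))
left [ 0.0001  0.     -0.0001] 0.01
```

```bash
python3 -m creep '[{"slide":[-0.06,0.02,0.1],"angular":[0,0,0]},{"slide":[0,0,0],"angular":[0,0,0]},{"slide":[0,0,0],"angular":[0,0,0]}]';python3 plan.py 0.5726 -0.0952 0.335 85 6 0.2; python3 -c "
from h import *
a,_=snap('scene','c10');b,_=snap('side','s10')
cv2.imwrite('pics/j10.png',np.hstack([cv2.resize(x,None,fx=4,fy=4,interpolation=cv2.INTER_CUBIC) for x in (a[120:260,200:300],b[110:250,250:350])])[:,:,::-1])"
```

```text
time: 14.27
tool_pos: [0.5739, -0.0952, 0.3475]
tcp_rot: [2.314, 2.124, 0.0]
wrist_force: [-1.3, 0.1, -1.2]
width: 0.369
t 14.27 pos [ 0.5739 -0.0952  0.3475] psi 85.09 tilt(z axis xy) [ 0.0005 -0.0002] F [-1.3  0.1 -1.2] w 0.369
remain [-0.0013  0.     -0.0125] dpsi -0.09
([-0.0, -0.02, 0.2], np.float64(0.02))
([-0.0, -0.02, 0.2], np.float64(0.0))
([-0.0, -0.01, 0.1], np.float64(0.0))
left [-0.0001 -0.0001  0.    ] -0.01
```

View pics/j10.png

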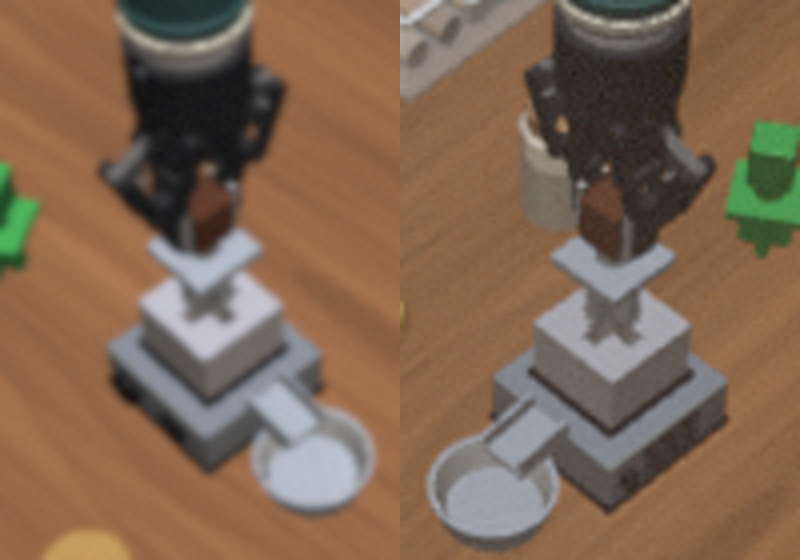

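The foot hovers directly over the cross in both views. I'll trim by 1 mm and lower it slowly, watching the force.

```bash
python3 -m creep '[{"slide":[0,-0.05,0.1],"angular":[0,0,0]},{"slide":[0,0,0.2],"angular":[0,0,0]},{"slide":[0,0,0.2],"angular":[0,0,0]},{"slide":[0,0,0],"angular":[0,0,0]},{"slide":[0,0,0],"angular":[0,0,0]}]';python3 plan.py 0.5726 -0.0952 0.3 85 6 0.2
```

```text
time: 14.78
tool_pos: [0.5723, -0.0949, 0.3339]
tcp_rot: [-2.314, -2.124, 0.001]
wrist_force: [-0.1, -0.2, -2.6]
width: 0.368
t 14.78 pos [ 0.5723 -0.0949  0.3339] psi 85.09 tilt(z axis xy) [-0.0012  0.0003] F [-0.1 -0.2 -2.6] w 0.368
remain [ 0.0003 -0.0003 -0.0339] dpsi -0.09
([-0.0, 0.0, 0.2], np.float64(0.02))
([-0.0, 0.0, 0.2], np.float64(0.0))
([-0.0, 0.0, 0.2], np.float64(0.0))
([-0.0, 0.0, 0.2], np.float64(0.0))
([-0.0, 0.0, 0.2], np.float64(0.0))
([-0.01, 0.01, 0.2], np.float64(0.0))
left [ 0.0001  0.     -0.0039] -0.01
```

```bash
python3 -m creep '[{"slide":[0,0,0.2],"angular":[0,0,0]},{"slide":[0,0,0.2],"angular":[0,0,0]},{"slide":[0,0,0.2],"angular":[0,0,0]},{"slide":[0,0,0.2],"angular":[0,0,0]},{"slide":[0,0,0],"angular":[0,0,0]}]';python3 plan.py 0.5726 -0.0952 0.2945 85 6 0.2
```

```text
time: 15.2
tool_pos: [0.5722, -0.0949, 0.3132]
tcp_rot: [-2.314, -2.123, 0.001]
wrist_force: [0.5, 0.3, -2.4]
width: 0.364
t 15.20 pos [ 0.5722 -0.0949  0.3132] psi 85.08 tilt(z axis xy) [-0.0013  0.0004] F [ 0.5  0.3 -2.4] w 0.364
remain [ 0.0004 -0.0003 -0.0187] dpsi -0.08
([-0.0, 0.0, 0.2], np.float64(0.02))
([-0.0, 0.01, 0.2], np.float64(0.0))
([-0.01, 0.0, 0.2], np.float64(0.0))
([0.0, 0.01, 0.15], np.float64(0.0))
left [-0.0001  0.      0.0001] -0.0
```

```bash
python3 -m creep '[{"slide":[0,0,0.2],"angular":[0,0,0]},{"slide":[0,0,0.2],"angular":[0,0,0]},{"slide":[0,0,0.15],"angular":[0,0,0]},{"slide":[0,0,0],"angular":[0,0,0]},{"slide":[0,0,0],"angular":[0,0,0]}]';python3 plan.py 0.5726 -0.0952 0.2945 85 6 0.2
```

```text
time: 15.62
tool_pos: [0.5726, -0.095, 0.3015]
tcp_rot: [2.315, 2.124, 0.0]
wrist_force: [-1.5, 0.4, 3.0]
width: 0.358
t 15.62 pos [ 0.5726 -0.095   0.3015] psi 85.09 tilt(z axis xy) [ 0. -0.] F [-1.5  0.4  3. ] w 0.358
remain [-0.     -0.0002 -0.007 ] dpsi -0.09
([-0.0, -0.0, 0.2], np.float64(0.02))
([-0.01, -0.0, 0.08], np.float64(0.0))
left [-0.      0.0001 -0.    ] -0.01
```

```bash
python3 -m creep '[{"slide":[0,0,0.12],"angular":[0,0,0]},{"slide":[0,0,0.1],"angular":[0,0,0]},{"slide":[0,0,0],"angular":[0,0,0]},{"slide":[0,0,0],"angular":[0,0,0]}]';python3 plan.py 0.5726 -0.0952 0.2945 85 6 0.2;  python3 -m creep '[{"slide":[0,0,0.1],"angular":[0,0,0]},{"slide":[0,0,0],"angular":[0,0,0]},{"slide":[0,0,0],"angular":[0,0,0]}]';python3 plan.py 0.5726 -0.0952 0.2945 85 6 0.2
```

```text
time: 15.95
tool_pos: [0.5726, -0.095, 0.2962]
tcp_rot: [2.314, 2.124, 0.0]
wrist_force: [-3.3, 0.2, 6.2]
width: 0.365
t 15.95 pos [ 0.5726 -0.095   0.2962] psi 85.09 tilt(z axis xy) [ 0.0005 -0.0001] F [-3.3  0.2  6.2] w 0.365
remain [-0.     -0.0002 -0.0017] dpsi -0.09
([-0.01, -0.0, 0.07], np.float64(0.02))
left [-0.      0.0001  0.0001] -0.01
time: 16.2
tool_pos: [0.5728, -0.0951, 0.2947]
tcp_rot: [2.314, 2.124, 0.001]
wrist_force: [-4.8, 0.3, 9.7]
width: 0.364
t 16.20 pos [ 0.5728 -0.0951  0.2947] psi 85.09 tilt(z axis xy) [ 0.001  -0.0002] F [-4.8  0.3  9.7] w 0.364
remain [-0.0002 -0.0001 -0.0002] dpsi -0.09
([-0.01, -0.01, 0.01], np.float64(0.02))
left [0.0001 0.0001 0.    ] -0.01
```

```bash
python3 -m creep '[{"slide":[0,-0.05,0.1],"angular":[0,0,0]},{"slide":[0,0,0],"angular":[0,0,0]},{"slide":[0,0,0],"angular":[0,0,0]}]';python3 plan.py 0.5726 -0.0952 0.2945 85 6 0.2
```

```text
time: 16.45
tool_pos: [0.5722, -0.095, 0.2946]
tcp_rot: [2.312, 2.122, 0.004]
wrist_force: [-6.6, 2.2, 19.8]
width: 0.36
t 16.45 pos [ 0.5722 -0.095   0.2946] psi 85.10 tilt(z axis xy) [ 0.0037 -0.0007] F [-6.6  2.2 19.8] w 0.360
remain [ 0.0004 -0.0002 -0.0001] dpsi -0.10
([-0.01, 0.02, 0.0], np.float64(0.02))
left [-0.0001  0.0001 -0.0001] -0.02
```

Force rose from 9.7 to 19.8 N with z fixed, so the collar is on the mill. Visual check:

```bash
python3 -m creep '[{"slide":[0,0,0],"angular":[0,0,0]},{"slide":[0,0,0],"angular":[0,0,0]},{"slide":[0,0,0],"angular":[0,0,0]},{"slide":[0,0,0],"angular":[0,0,0]},{"slide":[0,0,0],"angular":[0,0,0]}]';python3 -m creep '[{"slide":[0,0,0],"angular":[0,0,0]},{"slide":[0,0,0],"angular":[0,0,0]},{"slide":[0,0,0],"angular":[0,0,0]},{"slide":[0,0,0],"angular":[0,0,0]},{"slide":[0,0,0],"angular":[0,0,0]}]'
python3 - <<'E'
from h import *
a,da=snap('scene','c11');b,db=snap('side','s11')
cv2.imwrite('pics/j11.png',np.hstack([cv2.resize(x,None,fx=4,fy=4,interpolation=cv2.INTER_CUBIC) for x in (a[120:260,200:300],b[110:250,250:350])])[:,:,::-1])
vv,uu=np.mgrid[0:420,0:560];uv=np.c_[uu.ravel(),vv.ravel()]
yaw=np.radians(-5.);S=np.array([.5726,-.0952]);Q=np.array([[np.cos(yaw),-np.sin(yaw)],[np.sin(yaw),np.cos(yaw)]])
for n,d in(('scene',da),('side',db)):
    P=deep(cam(n),uv,d.ravel()); l=(P[:,:2]-S)@Q
    col=(P[:,2]>.096)&(P[:,2]<.116)&(np.abs(l).max(1)<.027); print(n,'collar top z pct',np.percentile(P[col][:,2],[10,50,90]).round(4),col.sum())
    m=(P[:,2]>.012)&(P[:,2]<.036)&(np.hypot(*(l-[0,.105]).T)<.055)&(l[:,1]>.06)
    (x,y),r=cv2.minEnclosingCircle((l[m]*1000).astype(np.float32)); print('dish local mm',x,y,r)
    for nm,x0,y0,r0 in(('jar',.731,-.228,.05),('burner',.749,-.04,.05),('carton',.74,.245,.13)):
        k=(np.hypot(P[:,0]-x0,P[:,1]-y0)<r0)&(P[:,2]>.01)&(P[:,2]<.12); print(nm,P[k][:,:2].min(0).round(3),P[k][:,:2].max(0).round(3)) if k.any() else None
E
```

```text
time: 16.87
tool_pos: [0.5722, -0.095, 0.2946]
tcp_rot: [2.312, 2.122, 0.004]
wrist_force: [-7.0, 1.4, 19.8]
width: 0.361
time: 17.28
tool_pos: [0.5722, -0.095, 0.2945]
tcp_rot: [2.312, 2.122, 0.004]
wrist_force: [-7.1, 1.6, 20.2]
width: 0.363
scene collar top z pct [0.1024 0.1061 0.1084] 183
dish local mm 1.461071252822876 105.00890350341797 42.35614776611328
jar [ 0.704 -0.256] [ 0.764 -0.2  ]
burner [ 0.718 -0.071] [ 0.783 -0.008]
carton [0.716 0.149] [0.765 0.341]
side collar top z pct [0.1016 0.1059 0.1091] 224
dish local mm -0.4302033483982086 104.57181549072266 42.54351043701172
jar [ 0.709 -0.247] [ 0.758 -0.2  ]
burner [ 0.713 -0.071] [ 0.78  -0.009]
carton [0.713 0.148] [0.765 0.339]
```

View pics/j11.png

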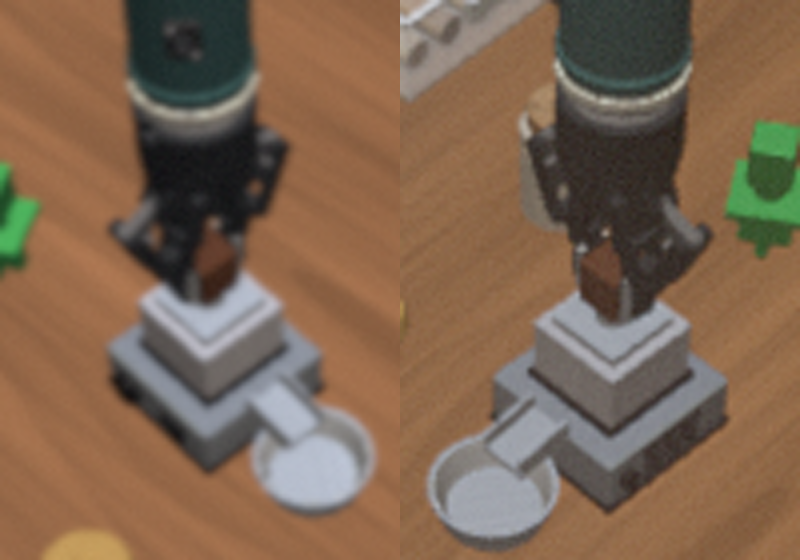

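The collar lies flat on the mill in both views and its top measures 106 mm (107 expected). The press holds steady at 20 N, the dish is centred and the bystanders haven't moved. Handing in.

```bash
python3 -c "
from h import *
print(order.finish_job())"
```

```text
the job is handed in; nothing more can be done
None
```

The job is done and handed in at about 17 s of the 61 s allowed; no verdict came back.

**What I did:** I nested the steel dish between the half-open jaws and pushed it along the counter to the chute without lifting it. Then I gripped the head by its knob, turned it about 26° to line up with the socket, and lowered it fully home. I finished while still holding it pressed down.

**Last checks:**
- **Dish:** Its centre measured (1.5, 105.0) mm from the scene camera and (-0.4, 104.6) mm from the side camera, against a target of (0, 105) in mill axes. A wrist view taken earlier, with the dish at the edge of the picture, disagreed by about 6 mm. I trusted the two fixed cameras.
- **Head:** The hand stopped at z = 294.5 mm, exactly where "fully home" should be. The wrist force was a steady 20 N downward. The collar lies flat on the mill in both views, its top at 106 mm against an expected 107.
- **Side load:** About 7 N of sideways force on the stem remains; I left it.
- **Bystanders:** The carton and the burner measure as they did at the start. So does the jar, as far as it can be seen: the arm partly hides it in the side view.

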